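Complete a spaced stack and gauge its height

ROBOT

A 6-joint arm with a two-finger parallel gripper is mounted at the origin on a cart in front of the work surface, level with it; the furniture and walls round the work are solid. World frame = base frame: x ahead of the robot, y to its left, z up, the work surface at z = 0. Lengths are in m, angles in rad, forces in N, time in s.
With the tool pointing down it reaches from about 0.275 to 0.75 m from the base axis. Payload 10.2 kg.
Tool frame: the origin (TCP) lies at the very end of the fingers, on their centre line; the grasp point (between the pads) lies 19 mm behind it; z points along the fingers, y is the direction in which the jaws open and shut (so a half turn about z gives the same grasp; the last joint's range is limited). The gripper opens to 88 mm and grips with 3 to 60 N. Pads are 18 mm wide; open, the fingers measure 123 mm over their backs; the gripper's body (75 mm by 187 mm) begins 45 mm behind the grasp point.
Start: joints at [0.966, 0.313, 1.498, -0, 1.331, -0.223], TCP at [0.196, 0.487, 0.239] pointing down, gripper open.
Joint ranges: [-2.94, 2.94], [-0.97, 2.17], [0.19, 2.56], [-1.23, 4.37], [0.02, 3.11], [-2.88, 2.88]. Speed limits (rad/s): [2.39, 2.39, 3.01, 3.14, 3.14, 3.14].

INTERFACE

Orientations are given as a unit quaternion [x, y, z, w].
In Python, from cell import arm gives the robot as it stands.
- The arm moves only by the tool move_arm, never from a script. Its argument "commands" is a list of rows, each an object of numbers: "fingers": the opening, from 0 (shut) to 1 (fully open); "dx", "dy", "dz": the shift along the world's x, y, z in cm; "yaw": the turn about the world's z in rad. In form: [{"fingers": .., "dx": .., "dy": .., "dz": .., "yaw": ..}, ...]. A call has 1 to 12 rows; each row is the pose to reach, as a shift and turn from the pose commanded when the call began; what a row does not reach only later rows make up. A row lasts 1/12 s, in which the tool goes at most 41.7 mm and 7.16 degrees, less where a joint would pass 70% of its speed; a pose out of reach is approached as far as the arm can. A call with a gripper value outside its range is refused whole. The fingers move at their own pace and stop on an object; "squeeze" is the grip in N (left out, the last holds). Time passes only in rows, so rows that repeat a pose let the fingers close. It gives the time, the measured TCP pose, the force and the opening at its end, in the units of the state.
- arm.observe(): the state, without advancing time (a new reading comes with each control period).
- arm.get_image(name): name is "side" or "top"; returns a dict with "pixels" (480x640x3 uint8, red, green, blue), "camera_matrix" (3x3 intrinsics, pixels), "k1" (the pictures are not rectified: a ray, as slopes to the right and down, at radius r is drawn at 1 + k1 r^2 times it, then the intrinsics apply), "camera_from_world" (4x4, takes a point from world to camera coordinates). Camera axes: x right, y down, z forward; pixel columns grow to the right and rows downward; lengths in m; the calibration is good to about 2 mm. A picture is of the moment at which its call begins. There is no depth.
- arm.sign_off(): hands the job in, once; it reports no verdict.
The state is a dict: "time_s": time; "q": joint angles; "joint_vel": joint speeds; "tau": joint torques, N m; "tcp_pos": TCP position; "tool_rot": TCP orientation; "wrist_force": force on the tool from outside, world axes, zero at the start; "ft_torque": the same for the moment, N m; "finger_gap": finger opening in m.
Only numpy, scipy, OpenCV 4.12 (cv2) and the standard library are available. Lean on these libraries where they do the work, as an engineer would, in place of code of your own. Each camera call takes 0.05 s, during which the arm holds its last target.

TASK

On the bench a steel block carries one spacer stick near one edge. Lay the loose stick of the same thickness along the opposite edge of the steel block, parallel to the first, and rest the wood block lying flat across the middle of both sticks, so that it lies level and clear of the steel. Then take the bridge gauge by its housing and lower it gently over the stack, so that it stands upright with both legs on the bench and its sprung foot rests on the middle of the wood block and shows the height; leave the steel block, the stick already laid, the spools and the thicker stick where they are.

Things in the scene. Friction and masses are not known exactly. Their poses are not given: they have to be found in the camera images.
- steel_block: Ground grey steel block, 80 x 80 x 18 mm, 0.9 kg, loose on the bench. Origin at the centre of its underside, z up. The stick already laid lies along its y axis, on its +x half, about 27 mm from the centre. Two small wire spools 48 and 40 mm across stand on the bench beyond its +x and -x edges, about 100 and 115 mm from its centre. A bow saw hangs over the bench at the right rear (about x 0.57 to 0.75, y -0.10 to -0.25, from 0.24 m up): keep the arm clear of it.
- laid_stick_center (a point): Centre of the pale square wooden stick that already lies on the steel block, 14 x 90 x 14 mm (long along its y axis), loose. With the second stick 27 mm the other side of the middle, 40 mm of clear steel lie between the two: open the fingers only part way there.
- loose_stick_center (a point): Centre of the matching pale square wooden stick, 14 x 90 x 14 mm (long along its y axis), lying on the bench.
- thick_stick_center (a point): Centre of a thicker and longer pale stick, 24 x 110 x 24 mm (long along its y axis), lying on the bench. It is not wanted.
- wood_block_center (a point): Centre of the rounded-edge wood block, 45 x 90 x 40 mm (x, y, z; long along its y axis), lying flat on the bench, 40 mm tall. Weighs under 0.3 kg.
- gauge: Loose bridge gauge of aluminium, about 0.6 kg, 34 x 172 x 168 mm: a beam along its y axis (underside 100 mm up, top 118 mm up, 24 mm wide) on two legs whose foot pads stand 132 mm apart inside and 172 mm over all; the pads measure 34 mm along x. On the middle of the beam stands the housing that is gripped, 36 x 40 mm (x, y), from 118 to 168 mm up. Origin midway between the legs at bench height, z up; it looks the same turned half round.
- gauge_grip (a point): Centre of the gauge's housing, 143 mm above the bottom of its legs.
- foot_face (a point): Underside of the gauge's round sprung foot, 28 mm across, on the gauge's middle axis under the beam. Hanging free it is 40 mm above the bottom of the legs, so carry the gauge high enough for it to clear the stack.
- gauge_foot (a joint): How far the sprung foot has been pushed up into the gauge, in m: 0 hanging free, at most 0.045; it takes about 1 N to start and 2 to 2.5 N at 0.045, less than the gauge's weight. With the gauge standing on the bench it reads the height under the foot less 0.040 m: 0.032 on the finished stack (72 mm).
- copper_spool: Spool of copper wire with grey flanges, 48 mm across, 30 mm high, standing beside the steel block. Origin at the centre of its underside. A bystander.
- brass_spool: Spool of brass wire with pale flanges, 40 mm across, 24 mm high, standing on the other side of the steel block. Origin at the centre of its underside. A bystander.
Not all that is in view belongs to the job. What is shaped like the part that bears loose_stick_center but green or red is not meant.

How it is judged:
On the way, in this order (a step that is already met when the one before it is completed fails the run):
1. the matching stick lies on the steel block opposite and parallel to the first (z of loose_stick_center in the frame of steel_block between 0.0225 and 0.0275 m and x of loose_stick_center in the frame of steel_block between -0.039 and -0.014 m and angle between the y axis of loose_stick_center and the y axis of laid_stick_center, either way round below 0.25 rad), for 0.2 s.
2. the wood block rests level across both sticks, let go (z of wood_block_center in the frame of steel_block between 0.049 and 0.055 m and angle between wood_block_center's own z axis and vertical below 0.05 rad and contact force between the fingers and wood_block below 0.05 N), for 0.2 s.
At the end, for the whole second after the job is handed in: Matching stick flat on the steel, 14-39 mm from its middle opposite and parallel (0.25 rad) to the first, within 20 mm lengthwise; wood block level (0.05 rad) across both, within 18 mm of the middle; gauge upright, legs on the bench, foot within 15 mm of the wood's middle, reading 29-35 mm (all of step 1 and y of loose_stick_center in the frame of steel_block between -0.02 and 0.02 m and z of wood_block_center in the frame of steel_block between 0.049 and 0.055 m and angle between wood_block_center's own z axis and vertical below 0.05 rad and horizontal distance between wood_block_center and steel_block below 0.018 m and angle between the y axis of wood_block_center and the x axis of steel_block, either way round below 0.25 rad and height (world z) of gauge below 0.004 m and angle between gauge's own z axis and vertical below 0.04 rad and value of joint gauge_foot between 0.029 and 0.035 m and horizontal distance between foot_face and wood_block_center below 0.015 m and linear speed of gauge below 0.01 m/s); the robot touches nothing.
It fails at once if the gauge is dropped or slammed down (its foot is driven in faster than 0.4 m/s) (velocity of joint gauge_foot above 0.4 m/s).
It fails at once if the steel block is shifted by more than 20 mm (distance of steel_block from where it was at the start of the episode above 0.02 m).
It fails at once if the stick already laid is shifted by more than 20 mm (distance of laid_stick_center from where it was at the start of the episode above 0.02 m).
It fails at once if the thick stick is shifted by more than 30 mm (distance of thick_stick_center from where it was at the start of the episode above 0.03 m).
It fails at once if a spool is shifted by more than 30 mm (distance of any of copper_spool, brass_spool from where it was at the start of the episode above 0.03 m).
It also fails if it takes over 72 s, if anything falls off the work surface, if the arm or the gripper's body presses on something with over 40 N, if the wrist force passes 120 N, or if a joint passes its speed limit or range.

## Working session

There is one attempt and no reset: what is moved stays moved. The work goes in short steps, Python scripts to look and compute and a tool call to move; the robot and the scene stay as the last step left them, time stands still between calls to the robot, and variables do not carry over. Pictures are saved under pics/ and viewed, and the job is handed in when it is done.

Besides the shell and the picture viewer there is one more tool, called after "Request:" as name([rows], argument=value, ...), one row to a line, values as JSON. move_arm: Moves the arm, as the interface text tells. Its arguments: {"type":"object","properties":{"commands":{"type":"array","items":{"type":"object","properties":{"fingers":{"type":"number"},"dx":{"type":"number"},"dy":{"type":"number"},"dz":{"type":"number"},"yaw":{"type":"number"}}}},"squeeze":{"type":"number"}},"required":["commands"]}

```bash
ls; mkdir -p pics
python3 - <<'E'
from cell import arm
import cv2,numpy as np
s=arm.observe();print({k:np.round(v,3) for k,v in s.items()})
for n in("side","top"):
    d=arm.get_image(n);cv2.imwrite(f"pics/{n}0.png",d["pixels"][:,:,::-1])
    np.savez(f"{n}cal.npz",K=d["camera_matrix"],k1=d["k1"],T=d["camera_from_world"])
    print(n,d["camera_matrix"],d["k1"],d["camera_from_world"])
E
```

```text
pics
{'time_s': np.float64(0.0), 'q': array([ 0.966,  0.313,  1.498,  0.   ,  1.331, -0.223]), 'joint_vel': array([ 0.001,  0.002, -0.   ,  0.   ,  0.   ,  0.   ]), 'tau': array([ 1.0000e-03, -4.0221e+01, -2.5227e+01,  7.0000e-02,  3.5000e-02,
       -0.0000e+00]), 'tcp_pos': array([0.195, 0.487, 0.238]), 'tool_rot': array([ 0.19 ,  0.982, -0.001, -0.   ]), 'wrist_force': array([ 0.006,  0.681, -0.573]), 'ft_torque': array([ 0.052,  0.005, -0.01 ]), 'finger_gap': np.float64(0.088)}
side [[546.91708516   0.         318.28894137]
 [  0.         546.91708516 236.7273312 ]
 [  0.           0.           1.        ]] 0.015878385728763555 [[-0.91283863 -0.40796283  0.017087    0.51230866]
 [-0.28204284  0.59972101 -0.74885682  0.18419515]
 [ 0.29525832 -0.6884047  -0.6625115   0.89249541]
 [ 0.          0.          0.          1.        ]]
top [[574.93772193   0.         325.09207135]
 [  0.         574.93772193 234.54107821]
 [  0.           0.           1.        ]] -0.06003923361590822 [[-0.01592399 -0.99982697  0.00961494  0.08005699]
 [-0.98898835  0.01433486 -0.14729747  0.53771029]
 [ 0.14713416 -0.01185463 -0.9890455   1.16350131]
 [ 0.          0.          0.          1.        ]]
```

View pics/top0.png

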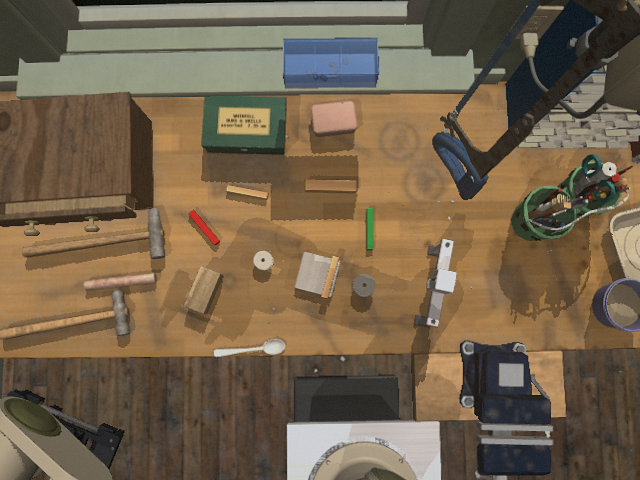

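View pics/side0.png

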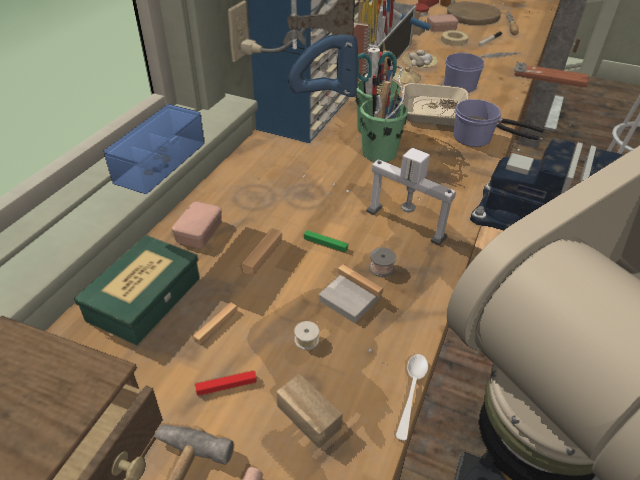

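Run:
```python
import cv2,numpy as np
a=cv2.imread("pics/top0.png");b=cv2.imread("pics/side0.png")
def crop(im,x,y,w,h,k,n):cv2.imwrite(n,cv2.resize(im[y:y+h,x:x+w],None,fx=k,fy=k,interpolation=cv2.INTER_CUBIC))
crop(a,175,165,200,150,4,"pics/c1.png")
crop(a,330,220,200,120,4,"pics/c2.png")
crop(b,190,220,200,150,4,"pics/c3.png")
```

```text
(no output)
```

View pics/c1.png

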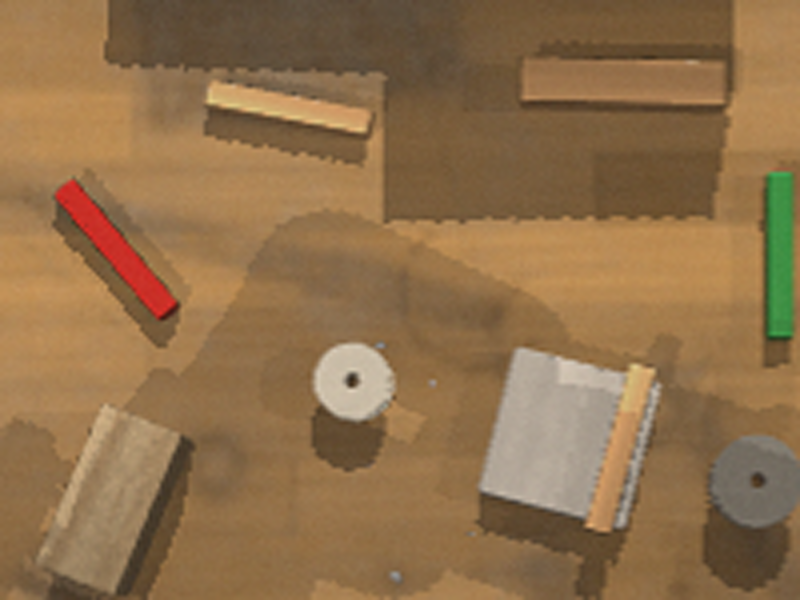

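View pics/c2.png

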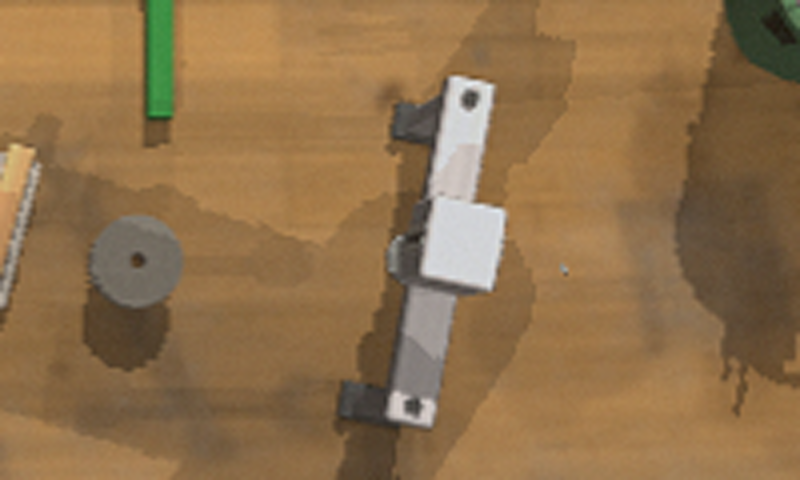

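View pics/c3.png

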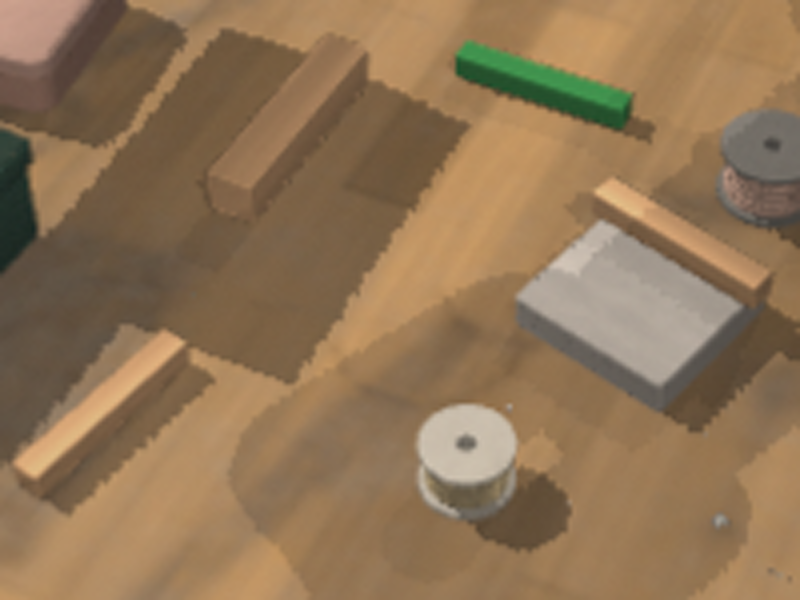

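```bash
cat > h.py <<'E'
import cv2,numpy as np
from scipy.optimize import least_squares
C={n:np.load(f"{n}cal.npz") for n in("side","top")}
def proj(n,P):
    c=C[n];P=np.atleast_2d(P);q=P@c["T"][:3,:3].T+c["T"][:3,3]
    s=q[:,:2]/q[:,2:];s=s*(1+float(c["k1"])*(s**2).sum(1,keepdims=True))
    return s*c["K"][0,0]+c["K"][:2,2]
def box(x,y,a,w,l,z0,z1):
    c,s=np.cos(a),np.sin(a)
    return np.array([[x+c*u-s*v,y+s*u+c*v,z] for z in(z0,z1) for u,v in((-w/2,-l/2),(w/2,-l/2),(w/2,l/2),(-w/2,l/2))])
def fit(w,l,z0,z1,x0,obs):
    # obs: list (cam, px, py) matched to nearest model corner of top face (index 4..7) or any corner
    def assign(p):
        B=box(*p,w,l,z0,z1);r=[]
        for n,u,v in obs:
            d=proj(n,B[4:])-[u,v];r.append(d[np.argmin((d**2).sum(1))])
        return np.concatenate(r)
    s=least_squares(assign,x0,x_scale=[.01,.01,.1],diff_step=1e-4)
    return s.x,np.sqrt((s.fun**2).mean())
def draw(im,n,B,col=(255,0,255)):
    k=4
    p=proj(n,B)
    E=[(0,1),(1,2),(2,3),(3,0),(4,5),(5,6),(6,7),(7,4),(0,4),(1,5),(2,6),(3,7)]
    for i,j in E: cv2.line(im,*[tuple(int(round((t+.5)*k)) for t in p[m]) for m in(i,j)],col,1)
def ground(n,u,v,z):
    f=lambda p:(proj(n,[[p[0],p[1],z]])[0]-[u,v])
    return least_squares(f,[.4,.1],x_scale=.1).x
E
cat > f1.py <<'E'
from h import *
t=lambda x,y:("top",175+x/4-.4,165+y/4-.4)
g=lambda x,y:("top",330+x/4-.4,220+y/4-.4)
s=lambda x,y:("side",190+x/4-.4,220+y/4-.4)
print("red",ground(*t(120,250),.014),"green",ground(*t(780,255),.014),"thick",ground(*t(625,82),.024),"copper",ground(*t(757,481),.03),"brass",ground(*t(353,381),.024),"loose",ground(*t(288,106),.014))
O={}
st=ground(*t(568,432),.018); lo=ground(*t(288,106),.014); wo=ground(*t(115,500),.04); ga=ground(*g(463,244),.168)
ls=ground(*t(625,448),.03)
O["steel"]=(fit(.08,.08,0,.018,[*st,-.25],[t(518,348),t(482,490),t(660,378),s(518,300),s(660,383),s(605,222)]),.08,.08,0,.018)
O["loose"]=(fit(.014,.09,0,.014,[*lo,1.4],[t(210,81),t(372,112),s(165,332),s(14,462)]),.014,.09,0,.014)
O["laid"]=(fit(.014,.09,.018,.032,[*ls,-.25],[t(630,364),t(656,370),t(612,531),t(585,526),s(612,179),s(772,275)]),.014,.09,.018,.032)
O["wood"]=(fit(.045,.09,0,.04,[*wo,-.4],[t(105,404),t(190,435),t(122,595),t(38,560)]),.045,.09,0,.04)
O["hous"]=(fit(.036,.04,.118,.168,[*ga,-.15],[g(432,197),g(506,208),g(495,291),g(420,280)]),.036,.04,.118,.168)
ims={n:cv2.resize(cv2.imread(f"pics/{n}0.png"),None,fx=4,fy=4,interpolation=cv2.INTER_CUBIC) for n in C}
for k,((p,r),w,l,z0,z1) in O.items():
    print(k,np.round(p,4),round(r,2))
    for n in C: draw(ims[n],n,box(*p,w,l,z0,z1))
    if k=="hous":
        c,s_=np.cos(p[2]),np.sin(p[2])
        for n in C:
            draw(ims[n],n,box(*p,.024,.172,.1,.118))
            for sg in(-1,1): draw(ims[n],n,box(p[0]-s_*sg*.076,p[1]+c*sg*.076,p[2],.034,.02,0,.006))
def crop(n,x,y,w,h,f,k=4):cv2.imwrite(f,ims[n][y*4:(y+h)*4,x*4:(x+w)*4])
crop("top",175,165,200,150,"pics/o1.png");crop("side",190,220,200,150,"pics/o2.png")
crop("top",400,220,120,120,"pics/o3.png");crop("side",340,140,140,120,"pics/o4.png");crop("side",240,350,150,120,"pics/o5.png")
E
python3 f1.py
```

```text
red [0.56250712 0.32944283] green [ 0.55467827 -0.02401894] thick [0.64834529 0.05760479] copper [ 0.43308082 -0.00734713] brass [0.4892013 0.2035611] loose [0.64003603 0.23971246]
steel [ 0.4607  0.0915 -0.2185] 2.32
loose [0.6461 0.2393 2.7799] 0.64
laid [ 0.4508  0.0599 -1.76  ] 1.54
wood [ 0.4284  0.3259 -0.3981] 10.34
hous [ 0.4302 -0.1482 -0.1701] 1.11
```

```bash
sed -i 's/\[\*lo,1.4\]/[*lo,-.18]/; s/\[\*ls,-.25\]/[*ls,-1.83]/; s/\[\*wo,-.4\]/[*wo,-1.96]/; s/\[\*ga,-.15\]/[*ga,-1.72]/; s/\[\*st,-.25\]/[*st,-1.8]/' f1.py; python3 f1.py
```

```text
red [0.56250712 0.32944283] green [ 0.55467827 -0.02401894] thick [0.64834529 0.05760479] copper [ 0.43308082 -0.00734713] brass [0.4892013 0.2035611] loose [0.64003603 0.23971246]
steel [ 0.4607  0.0915 -1.7893] 2.32
loose [ 0.6393  0.2408 -0.2094] 0.53
laid [ 0.451   0.0623 -1.81  ] 1.21
wood [ 0.4285  0.3256 -1.9634] 0.59
hous [ 0.4303 -0.1482 -1.7451] 0.29
```

View pics/o1.png

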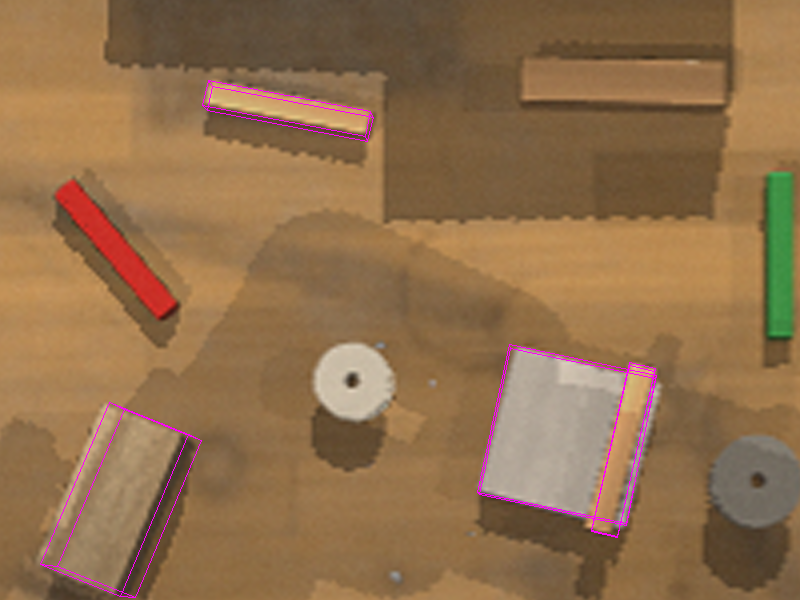

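View pics/o2.png

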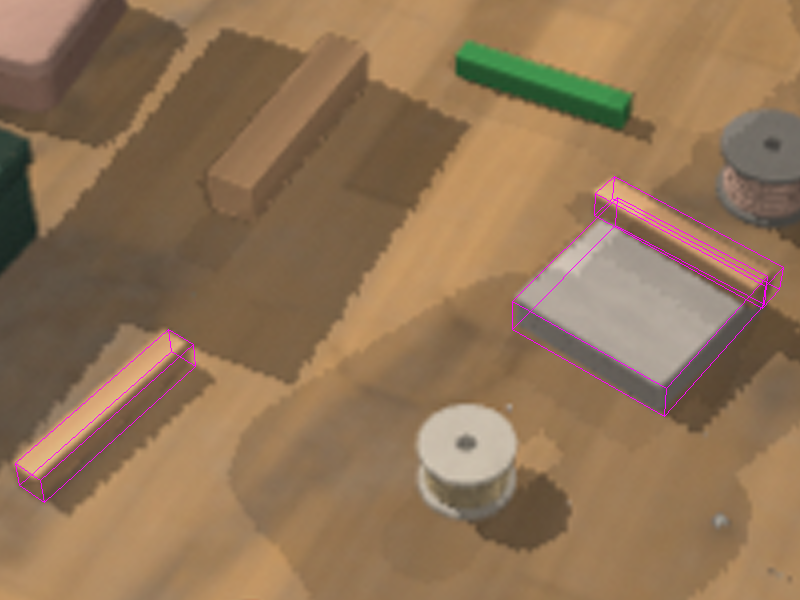

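View pics/o3.png

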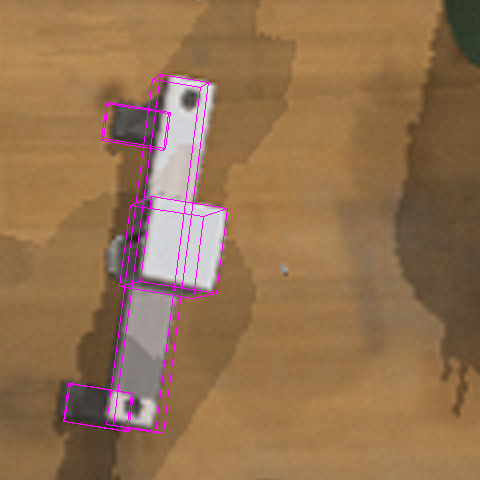

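View pics/o4.png

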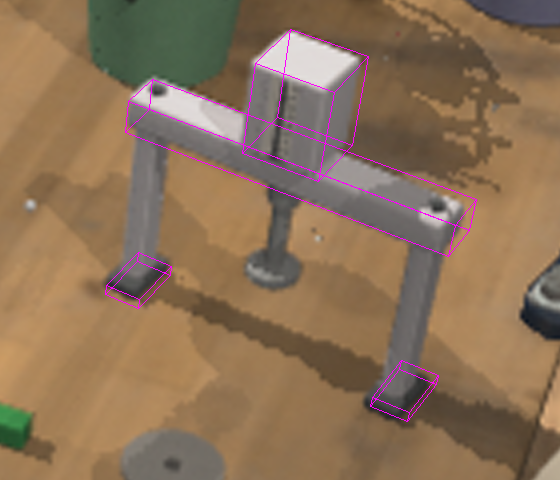

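View pics/o5.png

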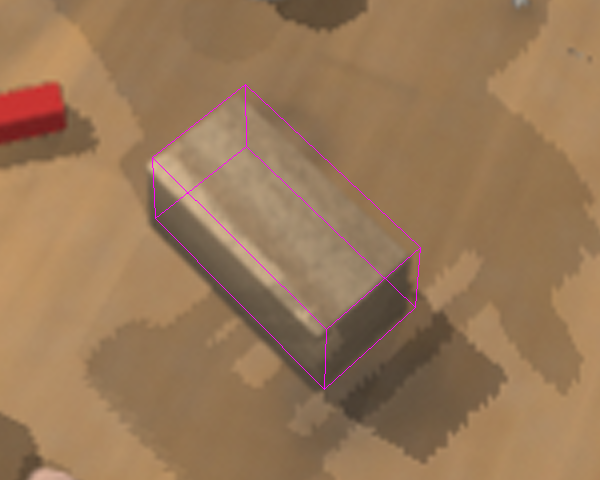

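```bash
cat > f2.py <<'E'
from h import *
im=cv2.imread("pics/side0.png");im2=cv2.imread("pics/top0.png")
cv2.imwrite("pics/c4.png",cv2.resize(im[220:350,70:270],None,fx=4,fy=4,interpolation=cv2.INTER_CUBIC))
cv2.imwrite("pics/c5.png",cv2.resize(im2[85:205,190:370],None,fx=4,fy=4,interpolation=cv2.INTER_CUBIC))
E
python3 f2.py
```

```text
(no output)
```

View pics/c4.png

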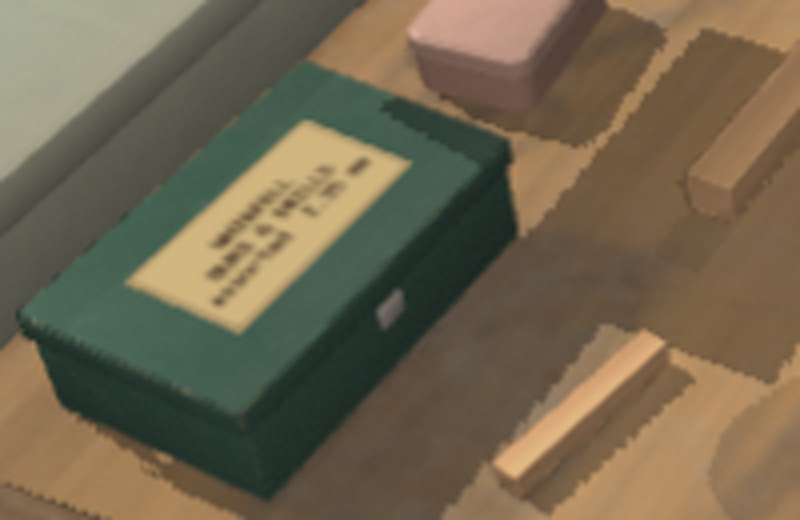

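View pics/c5.png

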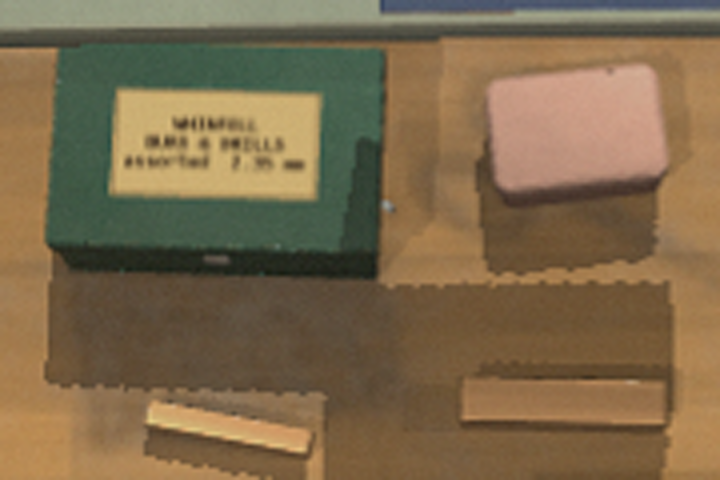

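```bash
cat > f3.py <<'E'
from h import *
def tri(a,b):
    f=lambda p:np.concatenate([proj(a[0],p)[0]-a[1:],proj(b[0],p)[0]-b[1:]])
    s=least_squares(f,[.6,.2,.03],x_scale=.1);return s.x.round(4),np.abs(s.fun).max().round(2)
print(tri(("top",283.7,154.2),("side",198.7,279.2)),tri(("top",285,147.5),("side",197.7,258.5)))
# near-left bottom corner
print(ground("side",70+270/4,220+498/4,0),ground("top",190+65/4,85+268/4,0))
# gauge joint fit
T=lambda x,y:("top",400+x/4-.4,220+y/4-.4)
S=lambda x,y:("side",340+x/4-.4,140+y/4-.4)
H=[T(153,198),T(226,208),T(214,292),T(141,281),S(290,30),S(362,55),S(333,88),S(255,62)]
Bm=[T(167,74),T(215,80),T(108,424),T(156,430),S(157,78),S(130,100),S(470,202),S(443,222)]
def f(p,sel=("top","side")):
    r=[]
    for obs,B in((H,box(*p,.036,.04,.118,.168)[4:]),(Bm,box(*p,.024,.172,.1,.118)[4:])):
        for n,u,v in obs:
            if n in sel:
                d=proj(n,B)-[u,v];r.append(d[np.argmin((d**2).sum(1))])
    return np.concatenate(r)
for sel in(("top",),("side",),("top","side")):
    s=least_squares(f,[.43,-.148,-1.78],x_scale=[.01,.01,.1],diff_step=1e-4,args=(sel,));print("gauge",sel,s.x.round(4),np.sqrt((s.fun**2).mean()).round(2));
    print(s.fun.reshape(-1,2).round(1).tolist())
# per-view steel/laid/wood
t=lambda x,y:("top",175+x/4-.4,165+y/4-.4)
s_=lambda x,y:("side",190+x/4-.4,220+y/4-.4)
w_=lambda x,y:("side",240+x/4-.4,350+y/4-.4)
for nm,dim,x0,ot,os in(("steel",(.08,.08,0,.018),[.46,.09,-1.79],[t(518,348),t(482,490),t(660,380),t(629,527)],[s_(518,300),s_(660,385),s_(604,222)]),
 ("laid",(.014,.09,.018,.032),[.451,.062,-1.81],[t(630,364),t(656,370),t(612,531),t(585,526)],[s_(612,179),s_(772,275),s_(594,190),s_(752,290)]),
 ("loose",(.014,.09,0,.014),[.64,.24,-.209],[t(210,81),t(372,112),t(366,134),t(205,104)],[s_(165,332),s_(14,462),s_(187,348),s_(36,478)]),
 ("wood",(.045,.09,0,.04),[.428,.3256,-1.963],[t(105,404),t(190,435),t(122,595),t(38,560)],[w_(150,165),w_(240,95),w_(412,255),w_(325,335)])):
  for o in(ot,os,ot+os):
    p,r=fit(*dim,x0,o);print(nm,p.round(4),r.round(2))
E
python3 f3.py
```

```text
(array([ 0.7276,  0.1606, -0.0032]), np.float64(0.5)) (array([0.7274, 0.1546, 0.0442]), np.float64(0.07))
[0.73399511 0.32771362] [0.73319689 0.33143416]
gauge ('top',) [ 0.4302 -0.1485 -1.777 ] 0.46
[[-0.1, -0.9], [0.7, 0.2], [0.3, 0.4], [-0.5, -0.5], [-0.3, -0.0], [-0.3, 0.8], [0.0, -0.4], [0.3, 0.4]]
gauge ('side',) [ 0.4313 -0.1486 -1.7821] 0.73
[[0.0, -0.6], [1.1, 0.3], [-0.9, 0.7], [-0.7, -0.3], [-0.8, -0.7], [-0.4, -0.8], [0.4, -0.2], [1.4, 1.1]]
gauge ('top', 'side') [ 0.4308 -0.1485 -1.7786] 0.64
[[-0.1, -1.2], [0.7, -0.0], [0.2, 0.2], [-0.6, -0.8], [0.2, -0.5], [1.3, 0.3], [-0.6, 0.8], [-0.5, -0.1], [-0.3, -0.3], [-0.3, 0.5], [-0.1, -0.7], [0.2, 0.2], [-0.6, -0.5], [-0.3, -0.6], [0.7, -0.2], [1.7, 1.1]]
steel [ 0.4591  0.0886 -1.8165] 0.48
steel [ 0.4612  0.0954 -1.7687] 2.67
steel [ 0.4603  0.0915 -1.7907] 2.2
laid [ 0.4516  0.0633 -1.8549] 0.48
laid [ 0.452   0.0621 -1.8045] 1.64
laid [ 0.4524  0.0643 -1.8677] 0.66
loose [ 0.6391  0.2396 -0.2057] 0.25
loose [ 0.64    0.2418 -0.2157] 0.59
loose [ 0.6398  0.2409 -0.2114] 0.63
wood [ 0.4285  0.3256 -1.9634] 0.59
wood [ 0.4283  0.3292 -1.9556] 0.69
wood [ 0.4284  0.3279 -1.9589] 0.94
```

Request:
move_arm([
  {"fingers": 0.6,"dx": 20,"dy": -11,"dz": -4,"yaw": -0.6},
  {"fingers": 0.6,"dx": 20,"dy": -11,"dz": -4,"yaw": -0.6},
  {"fingers": 0.6,"dx": 20,"dy": -11,"dz": -4,"yaw": -0.6},
  {"fingers": 0.6,"dx": 20,"dy": -11,"dz": -4,"yaw": -0.6},
  {"fingers": 0.6,"dx": 44.4,"dy": -24.6,"dz": -13,"yaw": -1.4},
  {"fingers": 0.6,"dx": 44.4,"dy": -24.6,"dz": -13,"yaw": -1.4},
  {"fingers": 0.6,"dx": 44.4,"dy": -24.6,"dz": -13,"yaw": -1.4},
  {"fingers": 0.6,"dx": 44.4,"dy": -24.6,"dz": -13,"yaw": -1.4},
  {"fingers": 0.6,"dx": 44.4,"dy": -24.6,"dz": -13,"yaw": -1.4},
  {"fingers": 0.6,"dx": 44.4,"dy": -24.6,"dz": -13,"yaw": -1.4},
  {"fingers": 0.6,"dx": 44.4,"dy": -24.6,"dz": -13,"yaw": -1.4},
  {"fingers": 0.6,"dx": 44.4,"dy": -24.6,"dz": -13,"yaw": -1.4},
])

```text
time_s: 1.1
tcp_pos: [0.6202, 0.2514, 0.1147]
tool_rot: [0.78, 0.626, -0.0, -0.0]
wrist_force: [0.8, 2.4, -0.1]
finger_gap: 0.0532
```

Request:
move_arm([
  {"fingers": 0.6,"dx": 0,"dy": 0,"dz": 0,"yaw": 0},
  {"fingers": 0.6,"dx": 0,"dy": 0,"dz": 0,"yaw": 0},
  {"fingers": 0.6,"dx": 0,"dy": 0,"dz": 0,"yaw": 0},
])

```text
time_s: 1.35
tcp_pos: [0.6184, 0.253, 0.1155]
tool_rot: [0.777, 0.629, -0.0, -0.0]
wrist_force: [-1.1, 0.7, 0.7]
finger_gap: 0.0531
```

```bash
cat > cap.py <<'E'
import sys
from cell import arm
import cv2,numpy as np
tag=sys.argv[1]
for n in("side","top"):
    cv2.imwrite(f"pics/{n}{tag}.png",arm.get_image(n)["pixels"][:,:,::-1])
for a in sys.argv[2:]:
    n,x,y,w,h=a.split(",");x,y,w,h=map(int,(x,y,w,h))
    im=cv2.imread(f"pics/{n}{tag}.png")[y:y+h,x:x+w];cv2.imwrite(f"pics/{n}{tag}c.png",cv2.resize(im,None,fx=4,fy=4,interpolation=cv2.INTER_CUBIC))
s=arm.observe();q=s["tool_rot"];print(s["time_s"],s["tcp_pos"].round(4),"phi",2*np.arctan2(q[1],q[0])-np.pi/2,s["q"].round(3),s["wrist_force"].round(2),s["finger_gap"])
E
python3 cap.py 1 side,150,200,200,150
```

```text
1.45 [0.6181 0.2537 0.1164] phi -0.20933345614571786 [0.215 0.732 1.162 0.    1.247 0.424] [-0.12 -0.83 -0.22] 0.05279235420529694
```

View pics/side1c.png

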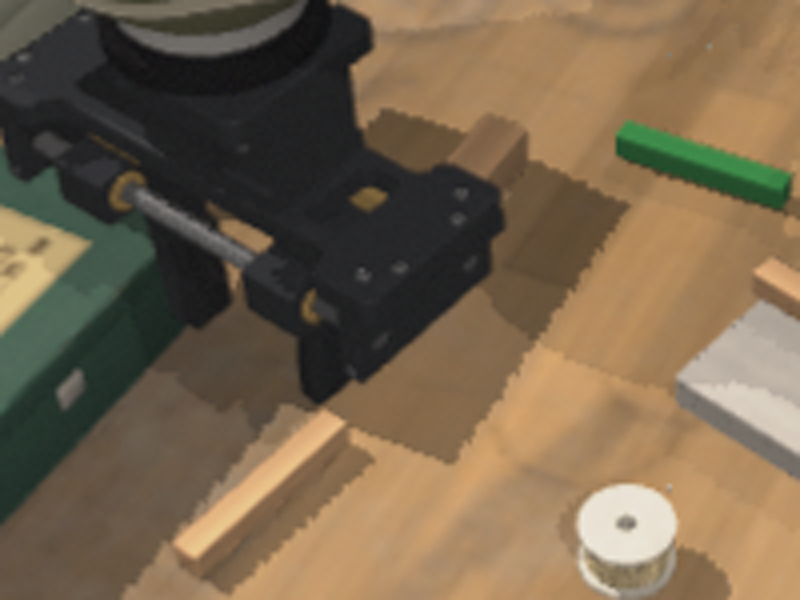

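Request:
move_arm([
  {"fingers": 0.5,"dx": 2.2,"dy": -1.3,"dz": -3,"yaw": 0},
  {"fingers": 0.5,"dx": 2.2,"dy": -1.3,"dz": -5,"yaw": 0},
  {"fingers": 0.5,"dx": 2.2,"dy": -1.3,"dz": -7,"yaw": 0},
  {"fingers": 0.5,"dx": 2.2,"dy": -1.3,"dz": -8,"yaw": 0},
  {"fingers": 0.5,"dx": 2.2,"dy": -1.3,"dz": -8,"yaw": 0},
  {"fingers": 0.5,"dx": 2.2,"dy": -1.3,"dz": -8,"yaw": 0},
])

```text
time_s: 1.95
tcp_pos: [0.6407, 0.2405, 0.0367]
tool_rot: [0.777, 0.629, 0.0, 0.0]
wrist_force: [0.2, -0.0, 0.5]
finger_gap: 0.0441
```

```bash
python3 cap.py 2 side,150,240,200,150
```

```text
2.05 [0.6415 0.2403 0.0377] phi -0.21029037585993215 [0.188 0.854 1.155 0.    1.13  0.398] [-0.13 -0.05  0.26] 0.043871202356673425
```

View pics/side2c.png

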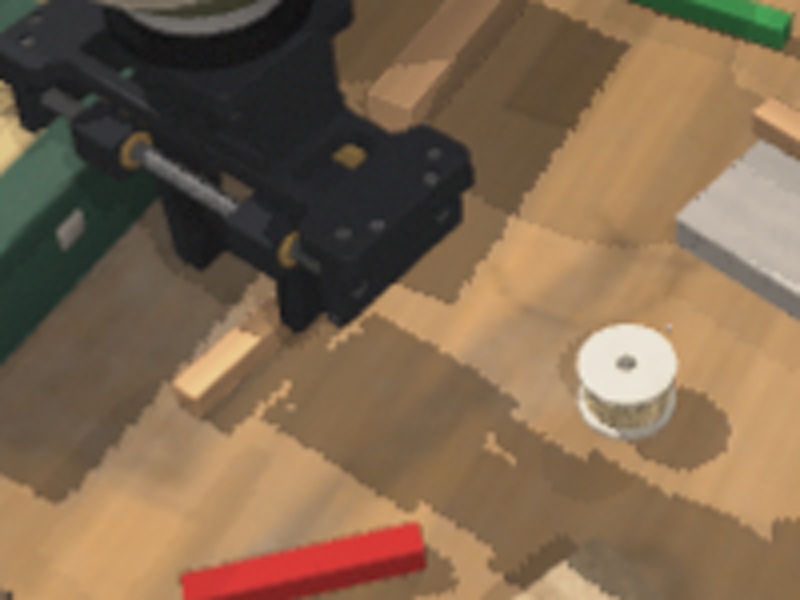

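Request:
move_arm([
  {"fingers": 0.5,"dz": -1.5},
  {"fingers": 0.5,"dz": -2.8},
  {"fingers": 0.5,"dz": -3.3},
  {"fingers": 0.5,"dz": -3.3},
  {"fingers": 0.3,"dz": -3.3},
  {"fingers": 0.1,"dz": -3.3},
  {"fingers": 0.0,"dz": -3.3},
  {"fingers": 0.0,"dz": -3.3},
  {"fingers": 0.0,"dz": -3.3},
  {"fingers": 0.0,"dz": -3.3},
  {"fingers": 0.0,"dz": -3.3},
  {"fingers": 0.0,"dz": -3.3},
], squeeze=15)

```text
validation failed for argument at $.co...
```

Request:
move_arm([
  {"fingers": 0.5,"dx": 0,"dy": 0,"dz": -1.5,"yaw": 0},
  {"fingers": 0.5,"dx": 0,"dy": 0,"dz": -2.8,"yaw": 0},
  {"fingers": 0.5,"dx": 0,"dy": 0,"dz": -3.3,"yaw": 0},
  {"fingers": 0.5,"dx": 0,"dy": 0,"dz": -3.3,"yaw": 0},
  {"fingers": 0.3,"dx": 0,"dy": 0,"dz": -3.3,"yaw": 0},
  {"fingers": 0.1,"dx": 0,"dy": 0,"dz": -3.3,"yaw": 0},
  {"fingers": 0,"dx": 0,"dy": 0,"dz": -3.3,"yaw": 0},
  {"fingers": 0,"dx": 0,"dy": 0,"dz": -3.3,"yaw": 0},
  {"fingers": 0,"dx": 0,"dy": 0,"dz": -3.3,"yaw": 0},
  {"fingers": 0,"dx": 0,"dy": 0,"dz": -3.3,"yaw": 0},
  {"fingers": 0,"dx": 0,"dy": 0,"dz": -3.3,"yaw": 0},
], squeeze=15)

```text
time_s: 2.97
tcp_pos: [0.6411, 0.2398, 0.0031]
tool_rot: [0.778, 0.629, 0.0, 0.0]
wrist_force: [-0.3, -0.2, 3.8]
finger_gap: 0.014
```

Request:
move_arm([
  {"fingers": 0,"dx": 0,"dy": 0,"dz": 3,"yaw": 0},
  {"fingers": 0,"dx": 0,"dy": 0,"dz": 6,"yaw": 0},
  {"fingers": 0,"dx": 0,"dy": 0,"dz": 9,"yaw": 0},
  {"fingers": 0,"dx": -2,"dy": -1.4,"dz": 10,"yaw": 0.12},
  {"fingers": 0,"dx": -4,"dy": -2.8,"dz": 10,"yaw": 0.24},
  {"fingers": 0,"dx": -6,"dy": -4.2,"dz": 10,"yaw": 0.36},
  {"fingers": 0,"dx": -8,"dy": -5.6,"dz": 10,"yaw": 0.48},
  {"fingers": 0,"dx": -10,"dy": -7,"dz": 10,"yaw": 0.6},
  {"fingers": 0,"dx": -12,"dy": -8.4,"dz": 10,"yaw": 0.72},
  {"fingers": 0,"dx": -14,"dy": -9.8,"dz": 10,"yaw": 0.84},
  {"fingers": 0,"dx": -16,"dy": -11.2,"dz": 10,"yaw": 0.96},
  {"fingers": 0,"dx": -17.5,"dy": -12.5,"dz": 10,"yaw": 1.08},
])

```text
time_s: 3.97
tcp_pos: [0.4643, 0.1142, 0.1027]
tool_rot: [0.341, 0.94, -0.0, -0.0]
wrist_force: [0.5, -0.5, 0.1]
finger_gap: 0.0139
```

Request:
move_arm([
  {"fingers": 0,"dx": 0,"dy": 0,"dz": 0,"yaw": 0.12},
  {"fingers": 0,"dx": 0,"dy": 0,"dz": -1,"yaw": 0.24},
  {"fingers": 0,"dx": 0,"dy": 0,"dz": -2,"yaw": 0.36},
  {"fingers": 0,"dx": 0,"dy": 0,"dz": -3,"yaw": 0.45},
  {"fingers": 0,"dx": 0,"dy": 0,"dz": -4,"yaw": 0.45},
  {"fingers": 0,"dx": 0,"dy": 0,"dz": -4,"yaw": 0.45},
  {"fingers": 0,"dx": 0,"dy": 0,"dz": -4,"yaw": 0.45},
])

```text
time_s: 4.55
tcp_pos: [0.4658, 0.1147, 0.0625]
tool_rot: [0.127, 0.992, -0.0, -0.0]
wrist_force: [-0.3, 0.6, 0.5]
finger_gap: 0.0139
```

```bash
python3 cap.py 3 side,250,200,200,150 top,230,200,200,150
```

```text
4.65 [0.4662 0.1148 0.0632] phi 1.317337595290522 [-0.003  0.442  1.832  0.     0.866 -1.321] [-1.16 -0.02 -0.39] 0.013838980516678518
```

View pics/side3c.png

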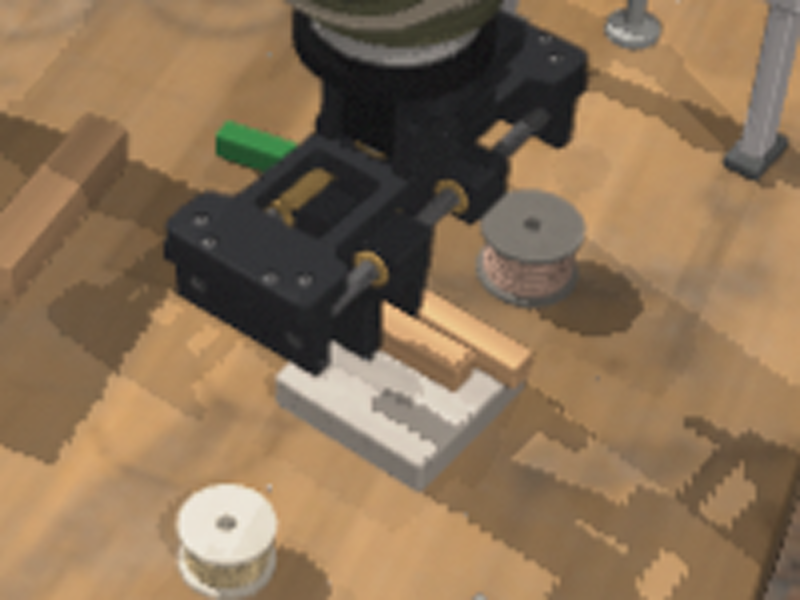

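View pics/top3c.png

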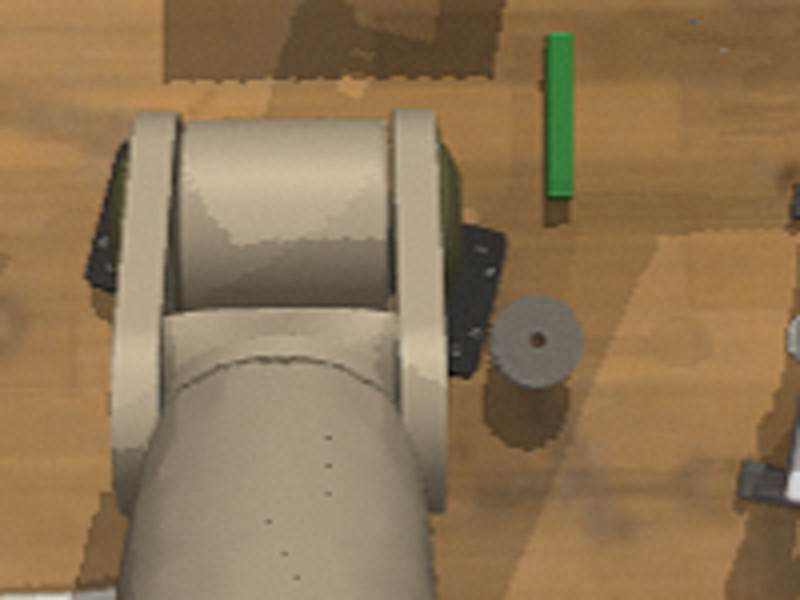

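Request:
move_arm([
  {"fingers": 0,"dx": 0,"dy": 0,"dz": -1.5,"yaw": 0},
  {"fingers": 0,"dx": 0,"dy": 0,"dz": -2.6,"yaw": 0},
  {"fingers": 0,"dx": 0,"dy": 0,"dz": -3.4,"yaw": 0},
  {"fingers": 0,"dx": 0,"dy": 0,"dz": -3.8,"yaw": 0},
  {"fingers": 0,"dx": 0,"dy": 0,"dz": -4.1,"yaw": 0},
  {"fingers": 0,"dx": 0,"dy": 0,"dz": -4.1,"yaw": 0},
  {"fingers": 0,"dx": 0,"dy": 0,"dz": -4.1,"yaw": 0},
  {"fingers": 0,"dx": 0,"dy": 0,"dz": -4.1,"yaw": 0},
])

```text
time_s: 5.32
tcp_pos: [0.4662, 0.1147, 0.0222]
tool_rot: [0.126, 0.992, 0.0, 0.0]
wrist_force: [0.0, -0.6, 0.4]
finger_gap: 0.0136
```

```bash
python3 cap.py 4 side,250,200,200,150
```

```text
5.4167 [0.4661 0.1147 0.0221] phi 1.3189662924200363 [-0.003  0.518  1.855 -0.     0.768 -1.322] [ 1.84 -0.06 -0.29] 0.013514632108005329
```

View pics/side4c.png

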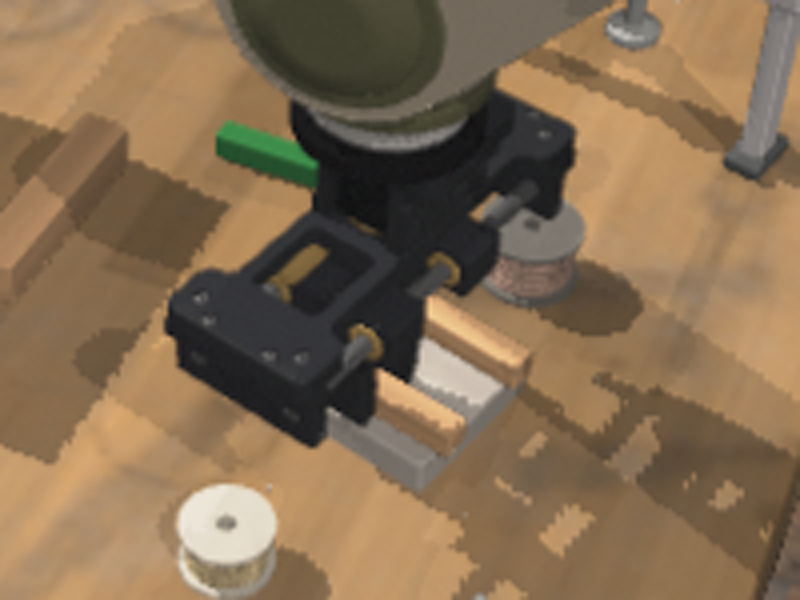

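Request:
move_arm([
  {"fingers": 0,"dx": 0,"dy": 0,"dz": -0.1,"yaw": 0},
  {"fingers": 0,"dx": 0,"dy": 0,"dz": -0.1,"yaw": 0},
  {"fingers": 0.2,"dx": 0,"dy": 0,"dz": -0.1,"yaw": 0},
  {"fingers": 0.3,"dx": 0,"dy": 0,"dz": -0.1,"yaw": 0},
  {"fingers": 0.33,"dx": 0,"dy": 0,"dz": -0.1,"yaw": 0},
  {"fingers": 0.33,"dx": 0,"dy": 0,"dz": 0,"yaw": 0},
  {"fingers": 0.33,"dx": 0,"dy": 0,"dz": 1,"yaw": 0},
  {"fingers": 0.33,"dx": 0,"dy": 0,"dz": 3,"yaw": 0},
  {"fingers": 0.33,"dx": 0,"dy": 0,"dz": 6,"yaw": 0},
  {"fingers": 0.6,"dx": 0,"dy": 0,"dz": 9,"yaw": 0},
  {"fingers": 0.9,"dx": 0,"dy": 0,"dz": 11,"yaw": 0},
  {"fingers": 0.9,"dx": 0,"dy": 0,"dz": 11,"yaw": 0},
])

```text
time_s: 6.42
tcp_pos: [0.4677, 0.1148, 0.1362]
tool_rot: [0.125, 0.992, 0.0, 0.004]
wrist_force: [1.0, -0.1, 0.3]
finger_gap: 0.0469
```

Request:
move_arm([
  {"fingers": 1,"dx": -0.7,"dy": 4,"dz": 0,"yaw": -0.05},
  {"fingers": 1,"dx": -1.4,"dy": 8,"dz": 0,"yaw": -0.1},
  {"fingers": 1,"dx": -2.1,"dy": 12,"dz": 0,"yaw": -0.14},
  {"fingers": 1,"dx": -2.8,"dy": 16,"dz": -1,"yaw": -0.14},
  {"fingers": 1,"dx": -3.4,"dy": 19,"dz": -2,"yaw": -0.14},
  {"fingers": 1,"dx": -3.8,"dy": 21.3,"dz": -3,"yaw": -0.14},
  {"fingers": 1,"dx": -3.8,"dy": 21.3,"dz": -4,"yaw": -0.14},
  {"fingers": 1,"dx": -3.8,"dy": 21.3,"dz": -4,"yaw": -0.14},
  {"fingers": 1,"dx": -3.8,"dy": 21.3,"dz": -4,"yaw": -0.14},
])

```text
time_s: 7.17
tcp_pos: [0.4277, 0.3269, 0.0912]
tool_rot: [0.195, 0.981, -0.001, -0.001]
wrist_force: [-0.1, -1.6, 0.9]
finger_gap: 0.0881
```

```bash
python3 cap.py 5 side,220,240,200,150 top,270,220,120,100
```

```text
7.2667 [0.4285 0.3268 0.0922] phi 1.1775829053031361 [ 0.434  0.502  1.634 -0.     1.005 -0.743] [-0.52 -0.49  0.41] 0.08838898294043533
```

View pics/side5c.png

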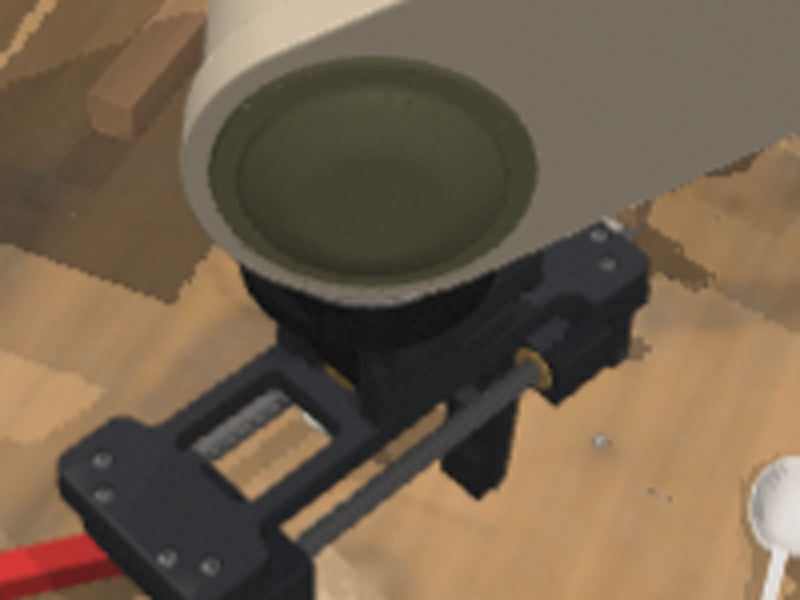

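View pics/top5c.png

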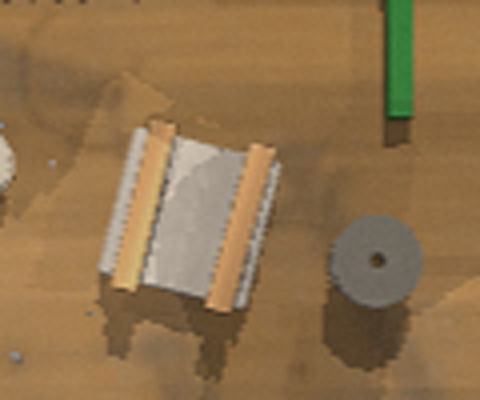

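Request:
move_arm([
  {"fingers": 1,"dx": 0,"dy": 0,"dz": -2,"yaw": 0},
  {"fingers": 1,"dx": 0,"dy": 0,"dz": -4,"yaw": 0},
  {"fingers": 1,"dx": 0,"dy": 0,"dz": -6,"yaw": 0},
  {"fingers": 1,"dx": 0,"dy": 0,"dz": -7.5,"yaw": 0},
  {"fingers": 1,"dx": 0,"dy": 0,"dz": -8,"yaw": 0},
  {"fingers": 0.7,"dx": 0,"dy": 0,"dz": -8,"yaw": 0},
  {"fingers": 0.5,"dx": 0,"dy": 0,"dz": -8,"yaw": 0},
  {"fingers": 0.3,"dx": 0,"dy": 0,"dz": -8,"yaw": 0},
  {"fingers": 0.3,"dx": 0,"dy": 0,"dz": -8,"yaw": 0},
  {"fingers": 0.3,"dx": 0,"dy": 0,"dz": -8,"yaw": 0},
  {"fingers": 0.3,"dx": 0,"dy": 0,"dz": -8,"yaw": 0},
], squeeze=20)

```text
time_s: 8.18
tcp_pos: [0.4281, 0.3278, 0.0122]
tool_rot: [0.195, 0.981, 0.0, 0.0]
wrist_force: [-0.2, 0.7, 0.3]
finger_gap: 0.0503
```

```bash
python3 -c "
from h import *
print(ground('top',317.4,273.9,.018))
for c in [(140,128),(102,270),(280,163),(243,308)]: print(ground('top',270+c[0]/4-.4,220+c[1]/4-.4,.018))"; python3 cap.py 6 side,200,280,200,150
```

```text
[0.45838385 0.08916738]
[0.50612238 0.1156368 ]
[0.43130088 0.1364199 ]
[0.48638449 0.04178343]
[0.41028067 0.06267689]
8.2833 [0.4281 0.3278 0.0121] phi 1.179068708337041 [ 0.436  0.629  1.679  0.     0.833 -0.743] [-1.87 -0.49  1.56] 0.04492863887864795
```

View pics/side6c.png

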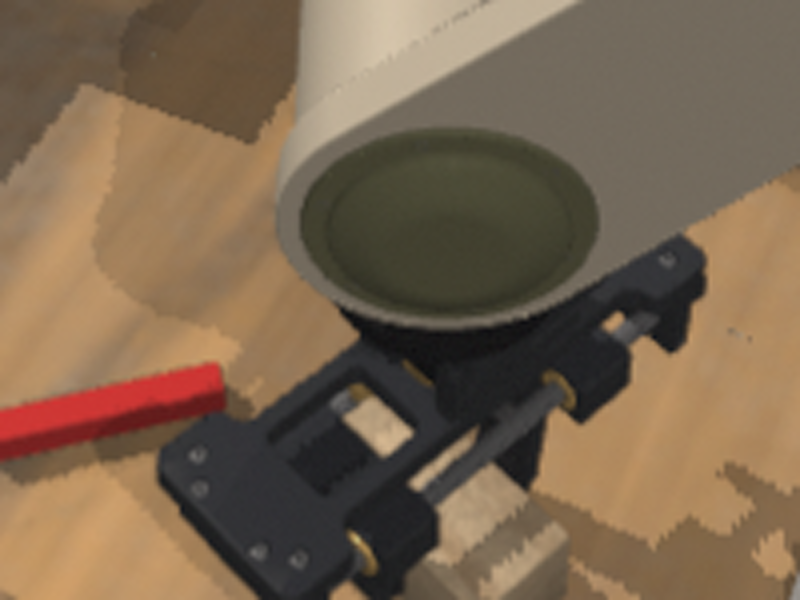

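Request:
move_arm([
  {"fingers": 0.3,"dx": 0,"dy": 0,"dz": 2,"yaw": 0},
  {"fingers": 0.3,"dx": 0,"dy": 0,"dz": 5,"yaw": 0},
  {"fingers": 0.3,"dx": 0,"dy": 0,"dz": 8,"yaw": 0},
  {"fingers": 0.3,"dx": 0,"dy": -2,"dz": 9,"yaw": -0.12},
  {"fingers": 0.3,"dx": 0.5,"dy": -4,"dz": 9,"yaw": -0.24},
  {"fingers": 0.3,"dx": 0.8,"dy": -6.5,"dz": 9,"yaw": -0.36},
  {"fingers": 0.3,"dx": 1.2,"dy": -9,"dz": 9,"yaw": -0.48},
  {"fingers": 0.3,"dx": 1.5,"dy": -11.5,"dz": 9,"yaw": -0.6},
  {"fingers": 0.3,"dx": 1.8,"dy": -14,"dz": 9,"yaw": -0.72},
  {"fingers": 0.3,"dx": 2.1,"dy": -16.5,"dz": 9,"yaw": -0.84},
  {"fingers": 0.3,"dx": 2.4,"dy": -19,"dz": 9,"yaw": -0.96},
  {"fingers": 0.3,"dx": 2.7,"dy": -21,"dz": 9,"yaw": -1.08},
])

```text
time_s: 9.28
tcp_pos: [0.4548, 0.1162, 0.1017]
tool_rot: [0.674, 0.739, -0.0, -0.0]
wrist_force: [-0.5, -0.0, -0.2]
finger_gap: 0.0448
```

Request:
move_arm([
  {"fingers": 0.3,"dx": 0.3,"dy": -1.5,"dz": 0,"yaw": -0.12},
  {"fingers": 0.3,"dx": 0.3,"dy": -2.5,"dz": 0,"yaw": -0.24},
  {"fingers": 0.3,"dx": 0.35,"dy": -2.9,"dz": -1,"yaw": -0.35},
  {"fingers": 0.3,"dx": 0.35,"dy": -2.9,"dz": -2,"yaw": -0.35},
  {"fingers": 0.3,"dx": 0.35,"dy": -2.9,"dz": -3,"yaw": -0.35},
  {"fingers": 0.3,"dx": 0.35,"dy": -2.9,"dz": -3.5,"yaw": -0.35},
  {"fingers": 0.3,"dx": 0.35,"dy": -2.9,"dz": -3.5,"yaw": -0.35},
  {"fingers": 0.3,"dx": 0.35,"dy": -2.9,"dz": -3.5,"yaw": -0.35},
])

```text
time_s: 9.95
tcp_pos: [0.4584, 0.0889, 0.0667]
tool_rot: [0.79, 0.613, -0.0, -0.0]
wrist_force: [-0.0, 0.5, -0.3]
finger_gap: 0.0445
```

```bash
python3 cap.py 7 side,250,200,200,150
```

```text
10.05 [0.4587 0.0889 0.0671] phi -0.25040009614628467 [-0.06   0.413  1.867  0.     0.861  0.19 ] [-0.8  -0.16 -1.39] 0.04509243111595907
```

View pics/side7c.png

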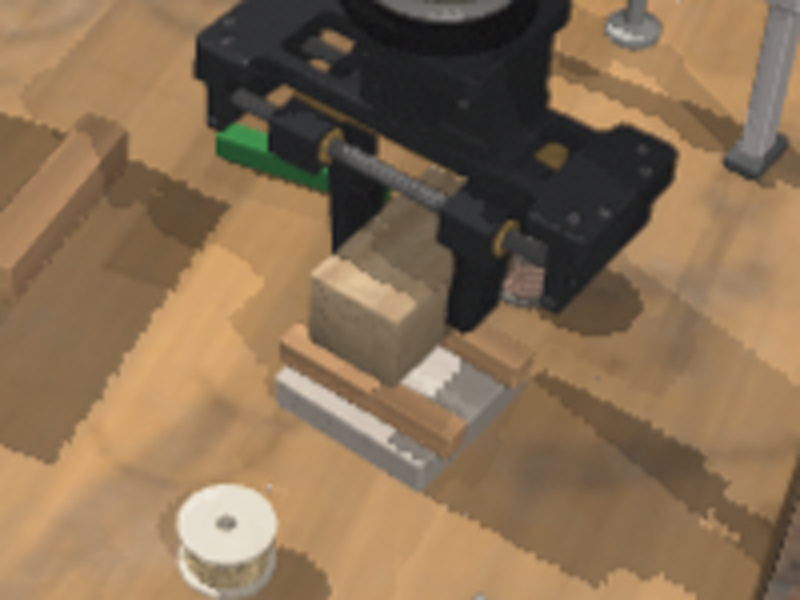

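Request:
move_arm([
  {"fingers": 0.3,"dx": 0,"dy": 0,"dz": -0.8,"yaw": 0},
  {"fingers": 0.3,"dx": 0,"dy": 0,"dz": -1.5,"yaw": 0},
  {"fingers": 0.3,"dx": 0,"dy": 0,"dz": -1.9,"yaw": 0},
  {"fingers": 0.3,"dx": 0,"dy": 0,"dz": -2.2,"yaw": 0},
  {"fingers": 0.3,"dx": 0,"dy": 0,"dz": -2.3,"yaw": 0},
  {"fingers": 0.3,"dx": 0,"dy": 0,"dz": -2.3,"yaw": 0},
  {"fingers": 0.3,"dx": 0,"dy": 0,"dz": -2.3,"yaw": 0},
])

```text
time_s: 10.63
tcp_pos: [0.4582, 0.0888, 0.0438]
tool_rot: [0.79, 0.613, -0.0, -0.0]
wrist_force: [-3.2, -0.3, 5.4]
finger_gap: 0.0451
```

```bash
python3 cap.py 8 side,250,200,200,150
```

```text
10.7333 [0.4582 0.0888 0.0438] phi -0.25084017126468416 [-0.06   0.455  1.882 -0.     0.805  0.19 ] [-2.65  0.64  4.13] 0.04453675089942876
```

View pics/side8c.png

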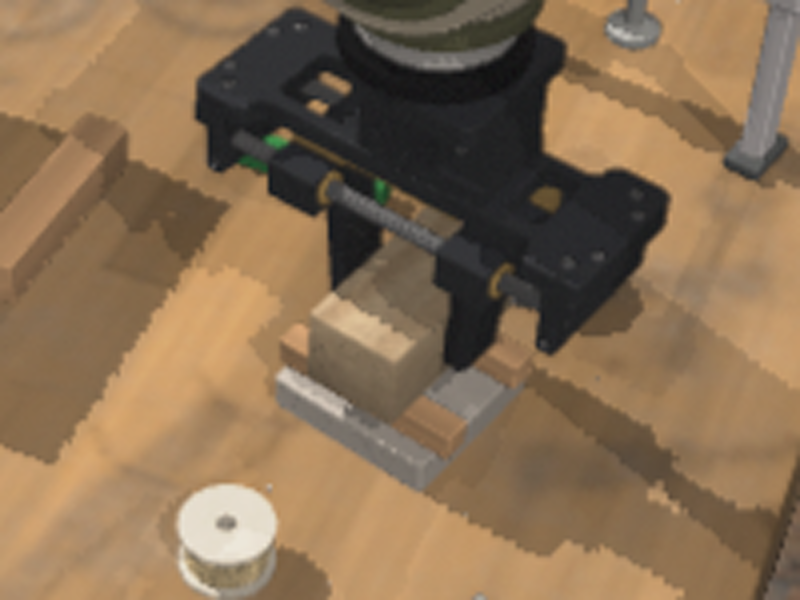

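Request:
move_arm([
  {"fingers": 0.6,"dx": 0,"dy": 0,"dz": 0,"yaw": 0},
  {"fingers": 0.75,"dx": 0,"dy": 0,"dz": 0,"yaw": 0},
  {"fingers": 0.8,"dx": 0,"dy": 0,"dz": 0,"yaw": 0},
  {"fingers": 0.8,"dx": 0,"dy": 0,"dz": 0,"yaw": 0},
  {"fingers": 0.8,"dx": 0,"dy": 0,"dz": 2,"yaw": 0},
  {"fingers": 0.8,"dx": 0,"dy": 0,"dz": 5,"yaw": 0},
  {"fingers": 0.8,"dx": 0,"dy": 0,"dz": 9,"yaw": 0},
  {"fingers": 0.8,"dx": 0,"dy": 0,"dz": 13,"yaw": 0},
  {"fingers": 0.8,"dx": 0,"dy": 0,"dz": 17,"yaw": 0},
  {"fingers": 0.8,"dx": 0,"dy": 0,"dz": 18.5,"yaw": 0},
  {"fingers": 0.8,"dx": 0,"dy": 0,"dz": 18.5,"yaw": 0},
])

```text
time_s: 11.65
tcp_pos: [0.4598, 0.0887, 0.2323]
tool_rot: [0.79, 0.613, 0.003, 0.002]
wrist_force: [0.6, 0.7, 0.3]
finger_gap: 0.0703
```

Request:
move_arm([
  {"fingers": 0.8,"dx": 0,"dy": -2,"dz": 0,"yaw": -0.12},
  {"fingers": 0.8,"dx": -0.3,"dy": -4,"dz": 0,"yaw": -0.24},
  {"fingers": 0.8,"dx": -0.6,"dy": -6,"dz": 0,"yaw": -0.36},
  {"fingers": 0.8,"dx": -0.9,"dy": -8,"dz": 0,"yaw": -0.48},
  {"fingers": 0.8,"dx": -1.2,"dy": -10,"dz": 0,"yaw": -0.6},
  {"fingers": 0.8,"dx": -1.5,"dy": -12,"dz": 0,"yaw": -0.72},
  {"fingers": 0.8,"dx": -1.8,"dy": -14,"dz": 0,"yaw": -0.84},
  {"fingers": 0.8,"dx": -2.1,"dy": -16,"dz": 0,"yaw": -0.96},
  {"fingers": 0.8,"dx": -2.3,"dy": -18,"dz": 0,"yaw": -1.08},
  {"fingers": 0.8,"dx": -2.5,"dy": -20,"dz": 0,"yaw": -1.2},
  {"fingers": 0.8,"dx": -2.7,"dy": -22,"dz": 0,"yaw": -1.32},
  {"fingers": 0.8,"dx": -2.8,"dy": -23.7,"dz": 0,"yaw": -1.44},
])

```text
time_s: 12.65
tcp_pos: [0.4298, -0.1493, 0.2272]
tool_rot: [0.998, -0.063, -0.001, -0.001]
wrist_force: [1.0, -0.4, 0.1]
finger_gap: 0.0704
```

Request:
move_arm([
  {"fingers": 0.8,"dx": 0,"dy": 0,"dz": 0,"yaw": -0.09},
  {"fingers": 0.8,"dx": 0,"dy": 0,"dz": -2,"yaw": -0.09},
  {"fingers": 0.8,"dx": 0,"dy": 0,"dz": -4,"yaw": -0.09},
  {"fingers": 0.8,"dx": 0,"dy": 0,"dz": -4.5,"yaw": -0.09},
  {"fingers": 0.8,"dx": 0,"dy": 0,"dz": -4.5,"yaw": -0.09},
  {"fingers": 0.8,"dx": 0,"dy": 0,"dz": -4.5,"yaw": -0.09},
])

```text
time_s: 13.15
tcp_pos: [0.4305, -0.1483, 0.1837]
tool_rot: [0.994, -0.105, -0.0, -0.0]
wrist_force: [0.6, -0.1, -0.4]
finger_gap: 0.0707
```

```bash
python3 cap.py 9 side,320,100,200,150 top,270,220,120,100
```

```text
13.25 [ 0.4308 -0.1484  0.1844] phi -1.780816034053152 [-0.59   0.214  1.777 -0.     1.149  1.191] [ 0.23 -0.38  0.07] 0.07058283666680891
```

View pics/side9c.png

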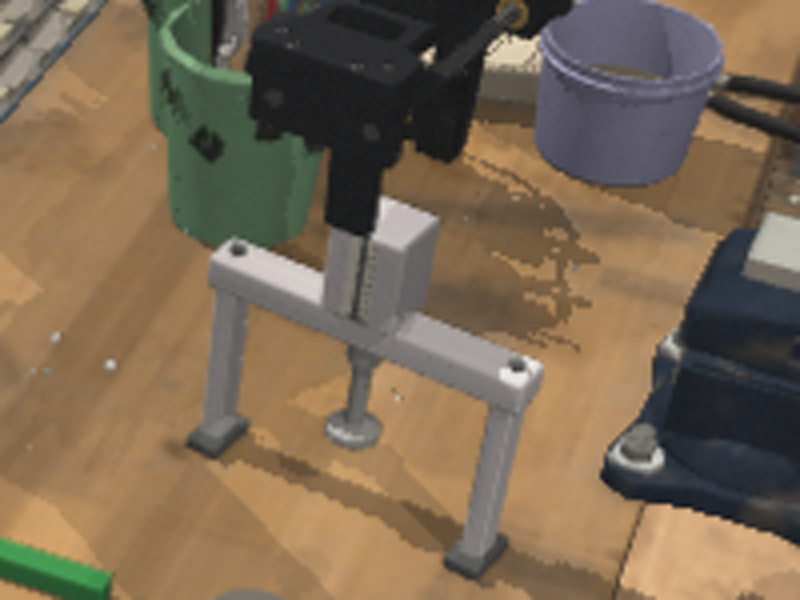

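View pics/top9c.png

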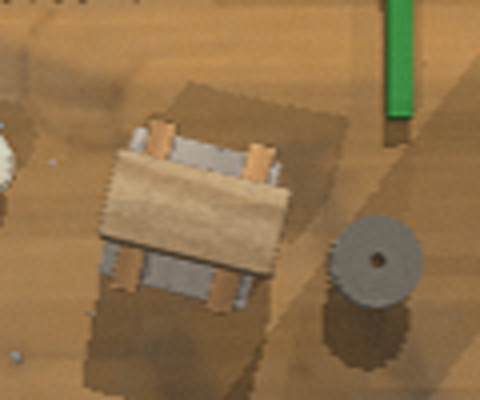

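View pics/side9.png

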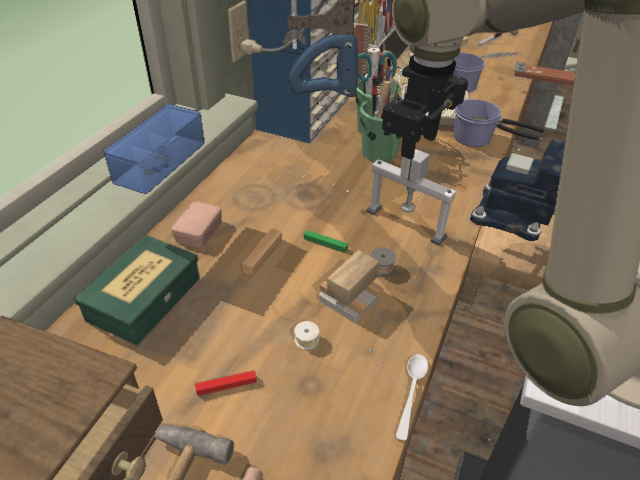

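Request:
move_arm([
  {"fingers": 0.8,"dx": 0,"dy": 0,"dz": -2,"yaw": 0},
  {"fingers": 0.8,"dx": 0,"dy": 0,"dz": -4,"yaw": 0},
  {"fingers": 0.8,"dx": 0,"dy": 0,"dz": -5.5,"yaw": 0},
  {"fingers": 0.8,"dx": 0,"dy": 0,"dz": -5.9,"yaw": 0},
  {"fingers": 0.7,"dx": 0,"dy": 0,"dz": -5.9,"yaw": 0},
  {"fingers": 0.6,"dx": 0,"dy": 0,"dz": -5.9,"yaw": 0},
  {"fingers": 0.5,"dx": 0,"dy": 0,"dz": -5.9,"yaw": 0},
  {"fingers": 0.4,"dx": 0,"dy": 0,"dz": -5.9,"yaw": 0},
  {"fingers": 0.3,"dx": 0,"dy": 0,"dz": -5.9,"yaw": 0},
  {"fingers": 0.3,"dx": 0,"dy": 0,"dz": -5.9,"yaw": 0},
  {"fingers": 0.3,"dx": 0,"dy": 0,"dz": -5.9,"yaw": 0},
  {"fingers": 0.3,"dx": 0,"dy": 0,"dz": -5.9,"yaw": 0},
], squeeze=30)

```text
time_s: 14.25
tcp_pos: [0.4307, -0.1483, 0.1252]
tool_rot: [0.994, -0.105, 0.0, 0.0]
wrist_force: [-0.2, 1.8, 6.3]
finger_gap: 0.0356
```

```bash
python3 cap.py 10 side,320,100,200,150;python3 -c "
from h import *
for c in [(122,150),(288,190),(270,273),(103,237)]: print(ground('top',270+c[0]/4-.4,220+c[1]/4-.4,.072))"
```

```text
14.35 [ 0.4307 -0.1483  0.1252] phi -1.7813326543719479 [-0.59   0.294  1.849  0.     0.997  1.191] [-1.41  2.26  5.4 ] 0.03636543410870318
[0.48862522 0.12354263]
[0.46708376 0.03998822]
[0.42541866 0.04986233]
[0.44476924 0.13352948]
```

View pics/side10c.png

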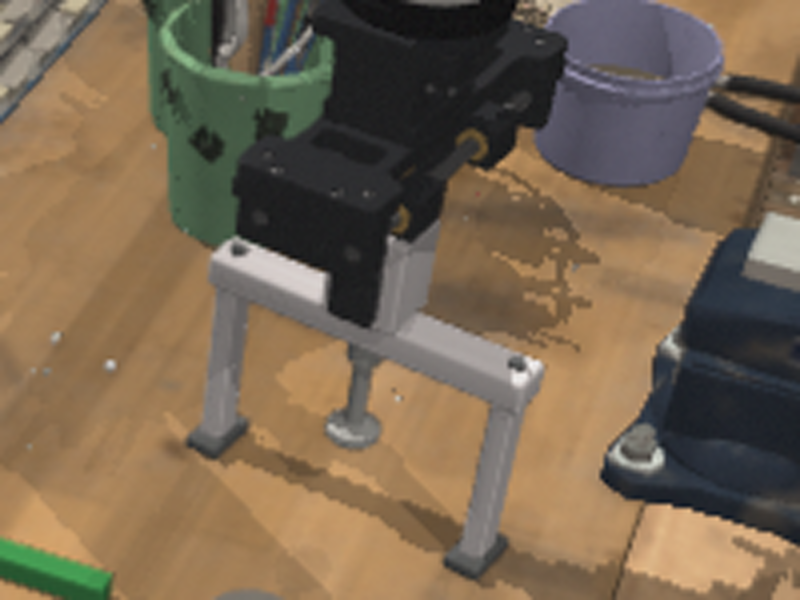

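Request:
move_arm([
  {"fingers": 0.3,"dx": 0,"dy": 0,"dz": 0.5,"yaw": 0},
  {"fingers": 0.3,"dx": 0,"dy": 0,"dz": 1.5,"yaw": 0},
  {"fingers": 0.3,"dx": 0,"dy": 0,"dz": 3,"yaw": 0},
  {"fingers": 0.3,"dx": 0,"dy": 0,"dz": 4.5,"yaw": 0},
  {"fingers": 0.3,"dx": 0,"dy": 0,"dz": 6,"yaw": 0},
  {"fingers": 0.3,"dx": 0,"dy": 0,"dz": 7,"yaw": 0},
  {"fingers": 0.3,"dx": 0,"dy": 0,"dz": 7,"yaw": 0},
  {"fingers": 0.3,"dx": 0,"dy": 0,"dz": 7,"yaw": 0},
])

```text
time_s: 15.02
tcp_pos: [0.4301, -0.1481, 0.1942]
tool_rot: [0.994, -0.105, -0.0, -0.0]
wrist_force: [-1.0, 0.6, -5.3]
finger_gap: 0.036
```

```bash
python3 cap.py 11 side,320,100,200,150
```

```text
15.1167 [ 0.4298 -0.148   0.1936] phi -1.7809639034435611 [-0.59   0.203  1.765 -0.     1.176  1.191] [ 0.42  0.05 -5.96] 0.035672705827645784
```

View pics/side11c.png

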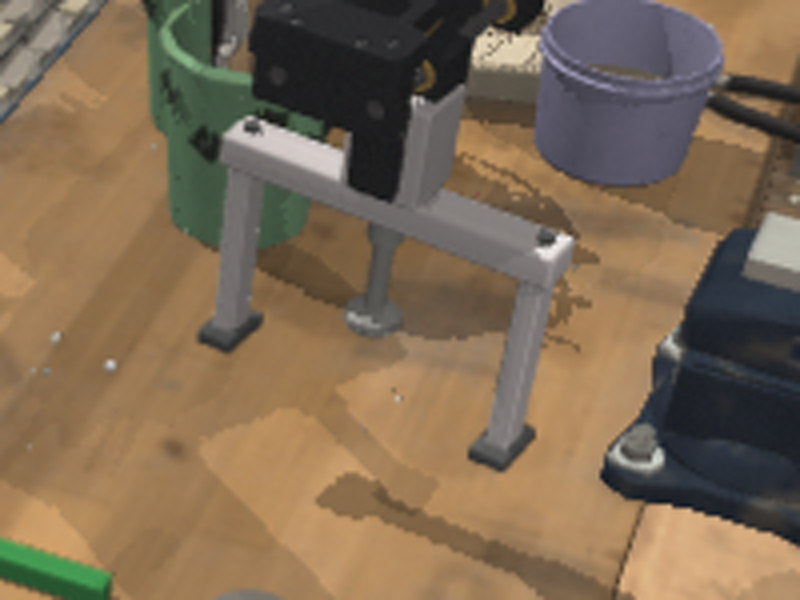

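Request:
move_arm([
  {"fingers": 0.3,"dx": 0.1,"dy": 1,"dz": 0,"yaw": 0},
  {"fingers": 0.3,"dx": 0.3,"dy": 3,"dz": 0,"yaw": 0},
  {"fingers": 0.3,"dx": 0.6,"dy": 5.5,"dz": 0,"yaw": -0.01},
  {"fingers": 0.3,"dx": 0.9,"dy": 8,"dz": 0,"yaw": -0.02},
  {"fingers": 0.3,"dx": 1.2,"dy": 10.5,"dz": 0,"yaw": -0.03},
  {"fingers": 0.3,"dx": 1.5,"dy": 13,"dz": 0,"yaw": -0.03},
  {"fingers": 0.3,"dx": 1.8,"dy": 15.5,"dz": 0,"yaw": -0.03},
  {"fingers": 0.3,"dx": 2.1,"dy": 18,"dz": 0,"yaw": -0.03},
  {"fingers": 0.3,"dx": 2.4,"dy": 20.5,"dz": 0,"yaw": -0.03},
  {"fingers": 0.3,"dx": 2.7,"dy": 22.5,"dz": 0,"yaw": -0.03},
  {"fingers": 0.3,"dx": 2.8,"dy": 23.5,"dz": 0,"yaw": -0.03},
  {"fingers": 0.3,"dx": 2.8,"dy": 23.5,"dz": 0,"yaw": -0.03},
])

```text
time_s: 16.12
tcp_pos: [0.4579, 0.0886, 0.1941]
tool_rot: [0.993, -0.119, -0.001, -0.0]
wrist_force: [-0.4, -0.6, -5.2]
finger_gap: 0.0357
```

Request:
move_arm([
  {"fingers": 0.3,"dx": 0,"dy": 0,"dz": -0.5,"yaw": 0},
  {"fingers": 0.3,"dx": 0,"dy": 0,"dz": -1,"yaw": 0},
  {"fingers": 0.3,"dx": 0,"dy": 0,"dz": -1.5,"yaw": 0},
  {"fingers": 0.3,"dx": 0,"dy": 0,"dz": -2,"yaw": 0},
  {"fingers": 0.3,"dx": 0,"dy": 0,"dz": -2.5,"yaw": 0},
  {"fingers": 0.3,"dx": 0,"dy": 0,"dz": -2.5,"yaw": 0},
  {"fingers": 0.3,"dx": 0,"dy": 0,"dz": -2.5,"yaw": 0},
])

```text
time_s: 16.7
tcp_pos: [0.4583, 0.0865, 0.1694]
tool_rot: [0.993, -0.12, -0.0, 0.0]
wrist_force: [-0.5, -0.1, -5.8]
finger_gap: 0.0361
```

```bash
python3 cap.py 12 side,250,160,200,150
```

```text
16.8 [0.4586 0.0866 0.1699] phi -1.8111473628574115 [-0.065  0.256  1.766  0.     1.12   1.746] [ 0.11  0.58 -5.49] 0.03572600784092444
```

View pics/side12c.png

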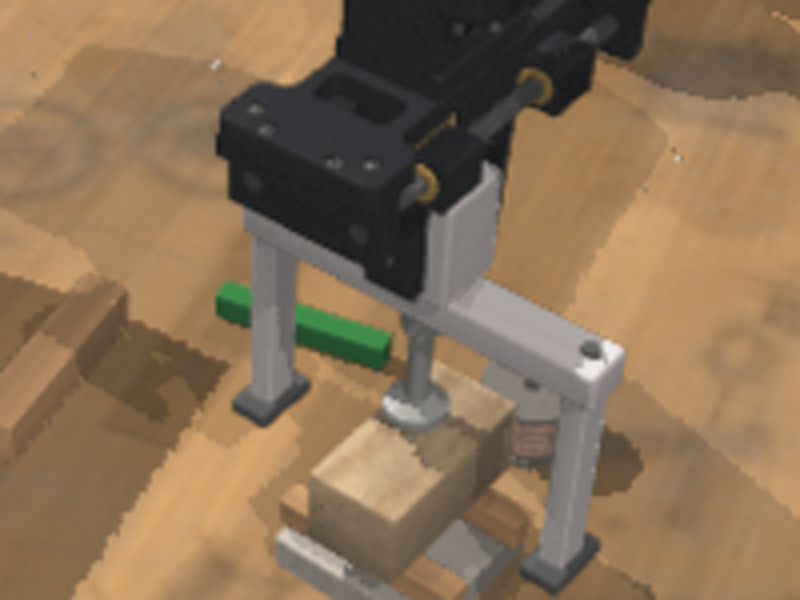

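Request:
move_arm([
  {"fingers": 0.3,"dx": -0.05,"dy": 0.1,"dz": -0.4,"yaw": 0},
  {"fingers": 0.3,"dx": -0.05,"dy": 0.1,"dz": -0.8,"yaw": 0},
  {"fingers": 0.3,"dx": -0.05,"dy": 0.1,"dz": -1.2,"yaw": 0},
  {"fingers": 0.3,"dx": -0.05,"dy": 0.1,"dz": -1.6,"yaw": 0},
  {"fingers": 0.3,"dx": -0.05,"dy": 0.1,"dz": -2,"yaw": 0},
  {"fingers": 0.3,"dx": -0.05,"dy": 0.1,"dz": -2.4,"yaw": 0},
  {"fingers": 0.3,"dx": -0.05,"dy": 0.1,"dz": -2.8,"yaw": 0},
  {"fingers": 0.3,"dx": -0.05,"dy": 0.1,"dz": -3.2,"yaw": 0},
  {"fingers": 0.3,"dx": -0.05,"dy": 0.1,"dz": -3.6,"yaw": 0},
  {"fingers": 0.3,"dx": -0.05,"dy": 0.1,"dz": -3.9,"yaw": 0},
  {"fingers": 0.3,"dx": -0.05,"dy": 0.1,"dz": -3.9,"yaw": 0},
  {"fingers": 0.3,"dx": -0.05,"dy": 0.1,"dz": -3.9,"yaw": 0},
])

```text
time_s: 17.8
tcp_pos: [0.4579, 0.0877, 0.1306]
tool_rot: [0.993, -0.12, -0.0, 0.0]
wrist_force: [-1.1, 0.7, -4.6]
finger_gap: 0.0357
```

```bash
python3 cap.py 13 side,250,160,200,150
```

```text
17.9 [0.4579 0.0877 0.1308] phi -1.810993958733792 [-0.063  0.308  1.813 -0.     1.021  1.748] [-0.85  0.84 -4.21] 0.03580014921329778
```

View pics/side13c.png

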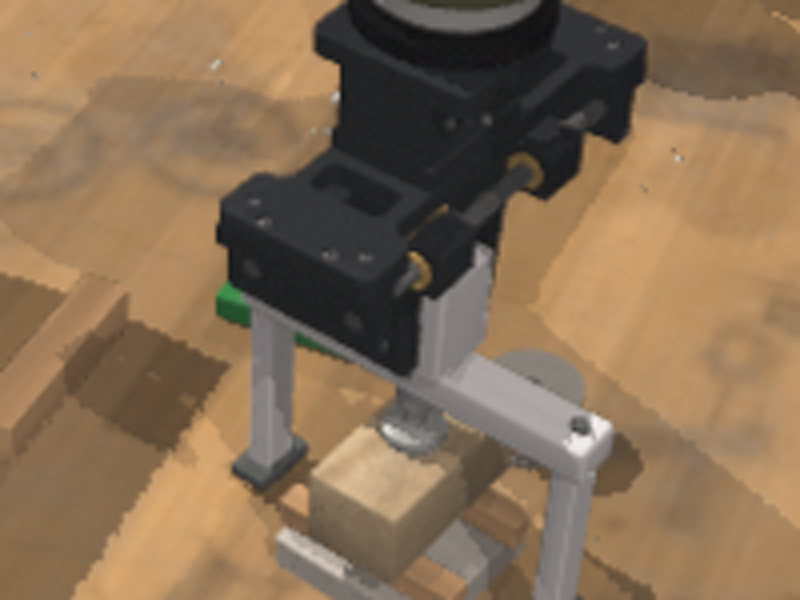

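Request:
move_arm([
  {"fingers": 0.3,"dx": 0,"dy": 0,"dz": -0.15,"yaw": 0},
  {"fingers": 0.3,"dx": 0,"dy": 0,"dz": -0.3,"yaw": 0},
  {"fingers": 0.3,"dx": 0,"dy": 0,"dz": -0.4,"yaw": 0},
  {"fingers": 0.3,"dx": 0,"dy": 0,"dz": -0.5,"yaw": 0},
  {"fingers": 0.3,"dx": 0,"dy": 0,"dz": -0.55,"yaw": 0},
  {"fingers": 0.3,"dx": 0,"dy": 0,"dz": -0.55,"yaw": 0},
  {"fingers": 0.3,"dx": 0,"dy": 0,"dz": -0.55,"yaw": 0},
])

```text
time_s: 18.48
tcp_pos: [0.4579, 0.0877, 0.1253]
tool_rot: [0.993, -0.12, 0.0, 0.0]
wrist_force: [-0.4, 0.2, -1.7]
finger_gap: 0.0361
```

```bash
python3 cap.py 14 side,250,180,200,150
```

```text
18.5833 [0.458  0.0877 0.1253] phi -1.8109712282433013 [-0.063  0.316  1.819 -0.     1.007  1.748] [-1.76  0.   -3.29] 0.03550893872830511
```

View pics/side14c.png

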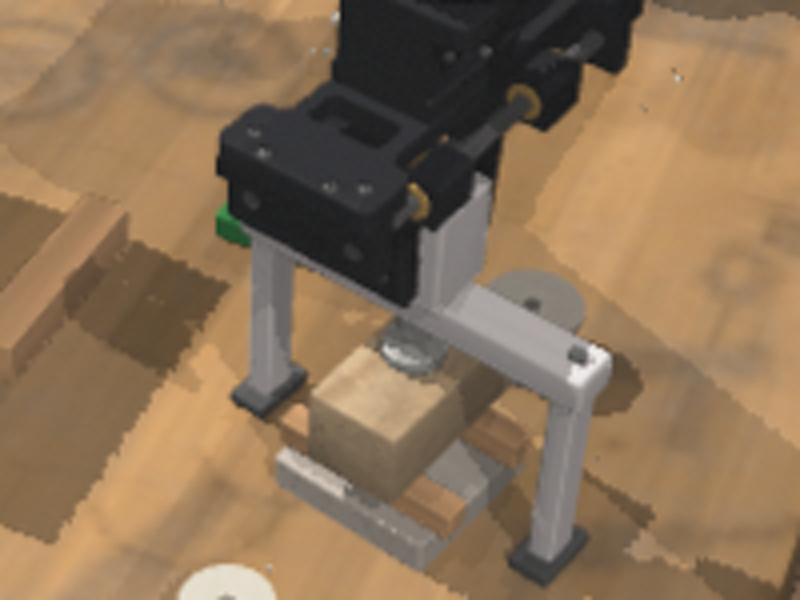

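Request:
move_arm([
  {"fingers": 0.3,"dx": 0,"dy": 0,"dz": -0.05,"yaw": 0},
  {"fingers": 0.3,"dx": 0,"dy": 0,"dz": -0.1,"yaw": 0},
  {"fingers": 0.3,"dx": 0,"dy": 0,"dz": -0.1,"yaw": 0},
  {"fingers": 0.3,"dx": 0,"dy": 0,"dz": -0.1,"yaw": 0},
])

```text
time_s: 18.92
tcp_pos: [0.458, 0.0878, 0.1252]
tool_rot: [0.993, -0.12, 0.0, 0.0]
wrist_force: [-5.2, 0.6, 9.1]
finger_gap: 0.0358
```

Request:
move_arm([
  {"fingers": 0.3,"dx": 0,"dy": 0,"dz": 0.06,"yaw": 0},
  {"fingers": 0.3,"dx": 0,"dy": 0,"dz": 0.06,"yaw": 0},
  {"fingers": 0.5,"dx": 0,"dy": 0,"dz": 0.06,"yaw": 0},
  {"fingers": 0.6,"dx": 0,"dy": 0,"dz": 0.06,"yaw": 0},
  {"fingers": 0.7,"dx": 0,"dy": 0,"dz": 0.06,"yaw": 0},
  {"fingers": 0.8,"dx": 0,"dy": 0,"dz": 0.06,"yaw": 0},
  {"fingers": 0.8,"dx": 0,"dy": 0,"dz": 1,"yaw": 0},
  {"fingers": 0.8,"dx": 0,"dy": 0,"dz": 3,"yaw": 0},
  {"fingers": 0.8,"dx": 0,"dy": 0,"dz": 6,"yaw": 0},
  {"fingers": 0.8,"dx": 0,"dy": 0,"dz": 9,"yaw": 0},
  {"fingers": 0.8,"dx": 0,"dy": 0,"dz": 12,"yaw": 0},
])

```text
time_s: 19.83
tcp_pos: [0.4577, 0.0877, 0.2463]
tool_rot: [0.993, -0.12, 0.0, -0.0]
wrist_force: [0.1, 0.8, 0.3]
finger_gap: 0.0701
```

Request:
move_arm([
  {"fingers": 0.8,"dx": -3,"dy": 3,"dz": 0,"yaw": 0},
  {"fingers": 0.8,"dx": -6,"dy": 6,"dz": 0,"yaw": 0},
  {"fingers": 0.8,"dx": -8,"dy": 9,"dz": 0,"yaw": 0},
  {"fingers": 0.8,"dx": -10,"dy": 12,"dz": 0,"yaw": 0},
  {"fingers": 0.8,"dx": -10,"dy": 16,"dz": 0,"yaw": 0},
  {"fingers": 0.8,"dx": -10,"dy": 20,"dz": 0,"yaw": 0},
  {"fingers": 0.8,"dx": -10,"dy": 24,"dz": 0,"yaw": 0},
  {"fingers": 0.8,"dx": -10,"dy": 24,"dz": 0,"yaw": 0},
  {"fingers": 0.8,"dx": -10,"dy": 24,"dz": 0,"yaw": 0},
])

```text
time_s: 20.58
tcp_pos: [0.3574, 0.3288, 0.2444]
tool_rot: [0.993, -0.118, -0.0, 0.0]
wrist_force: [-0.0, 0.2, -0.4]
finger_gap: 0.0708
```

```bash
python3 cap.py 15 side,250,180,200,150 top,250,200,150,120
```

```text
20.6833 [0.3579 0.327  0.2445] phi -1.8112313280283012 [ 0.498  0.22   1.604 -0.     1.318  2.31 ] [0.08 0.25 0.08] 0.0706790093859879
```

View pics/side15c.png

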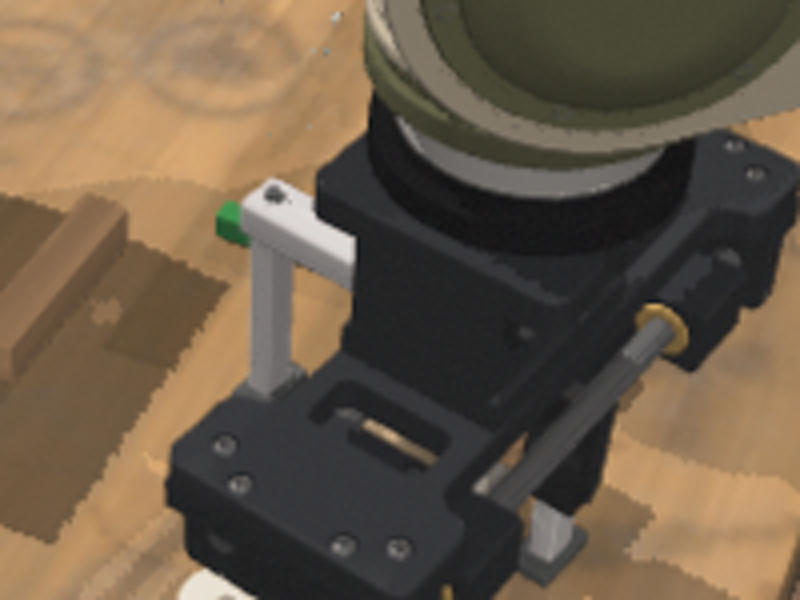

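View pics/top15c.png

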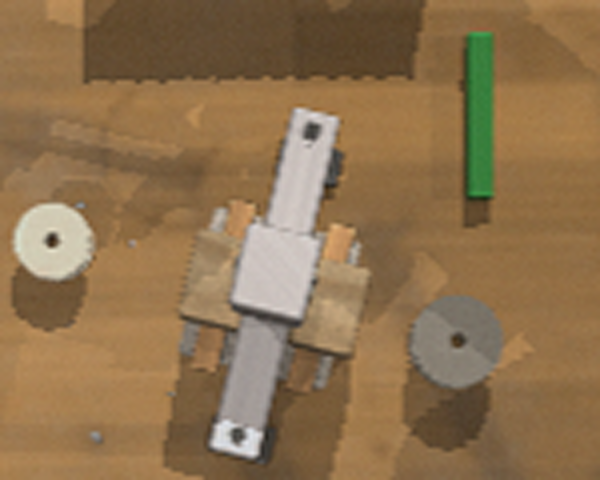

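Top view: the gauge's housing sits over the middle of the wood at crop (275,272). The side view is blocked by the arm, so I'll move clear for a last check.

Request:
move_arm([
  {"fingers": 0.8,"dx": -4,"dy": 4,"dz": 1,"yaw": 0},
  {"fingers": 0.8,"dx": -8,"dy": 8,"dz": 2,"yaw": 0},
  {"fingers": 0.8,"dx": -12,"dy": 12,"dz": 3,"yaw": 0.1},
  {"fingers": 0.8,"dx": -16,"dy": 16,"dz": 3,"yaw": 0.2},
  {"fingers": 0.8,"dx": -16,"dy": 16,"dz": 3,"yaw": 0.2},
  {"fingers": 0.8,"dx": -16,"dy": 16,"dz": 3,"yaw": 0.2},
  {"fingers": 0.8,"dx": -16,"dy": 16,"dz": 3,"yaw": 0.2},
])

```text
time_s: 21.27
tcp_pos: [0.1962, 0.4887, 0.275]
tool_rot: [1.0, -0.019, 0.0, -0.001]
wrist_force: [-0.3, 0.8, -1.1]
finger_gap: 0.0708
```

```bash
python3 cap.py 16 side,250,180,200,150 top,250,200,150,120
cat > f4.py <<'E'
from h import *
im=cv2.resize(cv2.imread("pics/side16.png"),None,fx=4,fy=4,interpolation=cv2.INTER_CUBIC)
# predicted gauge standing at TCP release pose
p=(.458,.0877,-1.811)
draw(im,"side",box(*p,.036,.04,.118,.168));draw(im,"side",box(*p,.024,.172,.1,.118))
c,s=np.cos(p[2]),np.sin(p[2])
for g in(-1,1): draw(im,"side",box(p[0]-s*g*.076,p[1]+c*g*.076,p[2],.034,.02,0,.006))
cv2.imwrite("pics/o16.png",im[180*4:330*4,250*4:450*4])
E
python3 f4.py
```

```text
21.3667 [0.1986 0.4869 0.2745] phi -1.6114724520737473 [ 0.961  0.291  1.433 -0.     1.417  2.572] [ 0.81 -0.19 -0.12] 0.07032150167369919
```

View pics/side16c.png

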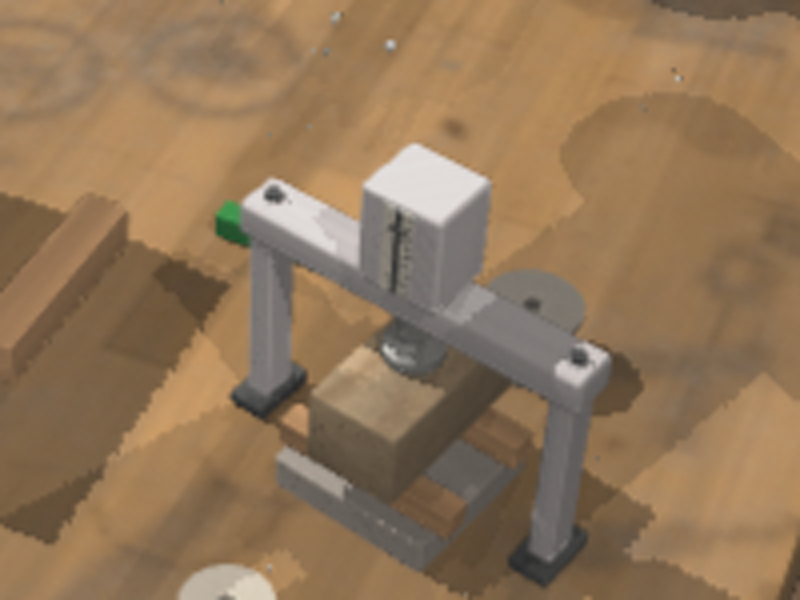

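View pics/o16.png

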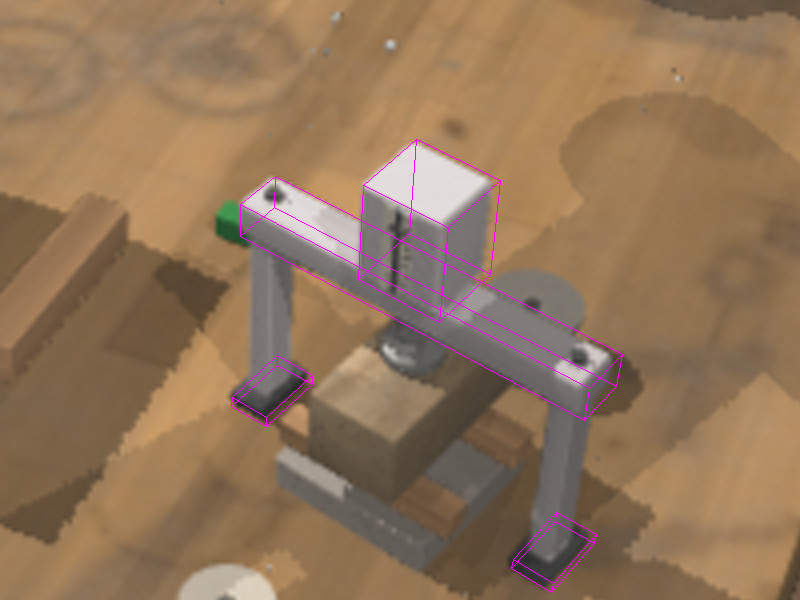

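```bash
python3 -c "
from cell import arm
print(arm.sign_off())"
```

```text
the job is handed in; nothing more can be done
None
```

The job is done and handed in at about 21 s of the allowed 72 s; sign-off gives no verdict.

**What I did:**
- Picked the pale loose stick at top pixel (247,191), rejecting the thick, red and green ones.
- Laid it on the steel about 27 mm from the middle, opposite and parallel to the first stick.
- Rested the wood block level across both sticks.
- Took the gauge by its housing and lowered it at about 50 mm/s or less, so its legs stand on the bench and its foot rests on the block.

**Last checks:**
- **Gauge position:** the last side view shows it upright with both pads on the bench. It matches a drawn model of a gauge standing at the release pose to within about 3 px. That misfit is mostly the same sideways offset I saw with the gauge before moving it.
- **Foot:** it sits about 2 px (3–4 mm) from the middle of the block.
- **Bystanders:** the steel block, the laid stick and the copper spool show no visible movement in the last pictures. The brass spool and the thick stick are only partly in the closing crops, but the arm never touched them.
- **Estimates that disagreed:** camera and gripper positions for the stack's middle differed by about 2 mm, well inside the tolerances. My first corner fit of the steel in the side view was also off, because one corner is hidden by the stick, so I used the top view instead.
- **Not checked:** I could not read the foot's travel directly. I judged it from the gripper being at the same height as when the gauge stood free, and from the upward force when the pads touched the bench.

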